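# Drive the tapered lock pin home in the tablet riser

### The job

The sliding upper frame of the tablet riser has crept sideways, so the hole in its lug no longer lines up with the hole in the base's lug. Take the tapered steel pin from its wooden rest, put its thin end through the base lug into the frame's hole, and push it gently in until its head sits fully home against the base lug, so that the pin itself draws the frame into line: do not move the frame by hand or ram the pin, leave the other things on the desk alone, and let go at the end.

Things in the scene. Friction and masses are not known exactly. Their poses are not given: they have to be found in the camera images.
- stand: Tablet riser's aluminium base, fixed. Origin on the desk under the middle of its lug's outer (entrance) face; z up, y the way the pin goes in, x the way the frame slides. Base plate 190 (x) x 230 (y) x 12 mm, y -40 to +190. Lug: upright plate 70 mm wide, 18 mm thick (y 0 to 18), top 90 mm above the desk; ribs beside it widen it to 92 mm up to 52 mm height. Moving frame: see frame.
- base_hole (a point): Centre of the mouth of the base lug's hole, on the lug's outer face: stand y = 0, 65 mm above the desk. Round through hole, 21 mm diameter, along the stand's y. Axes as stand.
- frame_hole (a point): Centre of the mouth of the sliding frame lug's hole (21 mm diameter through hole), 21 mm further along the stand's y than base_hole, same height. The frame lug is 50 mm wide, 18 mm thick, 3 mm behind the base lug. The black frame also carries the tray with the tablet, 97 to 117 mm above the desk, stand y = 60 to 192 mm; the pin's thin end passes under it.
- frame (a joint): Slide of the upper frame along the stand's x, in metres: 0 when the two holes are in line, positive when the frame lug's hole is displaced towards the stand's +x. It starts 6 to 9.5 mm on the + side. Stops at -12 and +12 mm. It slides stiffly: about 3 N of friction, and stays where it is left.
- pin: Tapered steel lock pin, loose, 0.19 to 0.33 kg, 137 mm long. Origin on its axis at the shoulder (the head's face that meets the base lug); y along it to the thin end; z up as it lies. Head: 30 mm diameter disc, y -12 to 0. Shank 20 mm diameter, y 0 to 50; straight taper to 7 mm at y 122; blunt nose 4 mm at y 125. Balances about 33 mm from the shoulder. Starts level in the rest, axis 45 mm up.
- pin_tip (a point): The point of the pin's thin end, on its axis, 125 mm from the shoulder.
- rest: Low wooden rest, fixed, 56 mm wide, 98 mm long: a 10 mm foot and two notched blocks that carry the pin level, one (9 mm thick, 40 mm high) under the head, one (8 mm thick, 47 mm high) under the taper, 79 mm from the shoulder. Between them over 60 mm of pin is free for the fingers. Origin on the desk under the pin's shoulder, y along the pin to the thin end.
- phone_holder: Bystander: black phone holder on a round foot of 100 mm diameter, 225 mm tall. Origin under its foot.
- mouse: Bystander: black computer mouse, 100 x 60 x 33 mm. Origin under its middle.
- pen: Bystander: black pen, 130 mm long, 11 mm thick, lying flat. Origin under its middle.
- charger: Bystander: black laptop charger block, 55 x 120 x 30 mm. Origin under its middle.
- mug: Bystander: white mug, 80 mm across, 90 mm tall. Origin under its middle.
- notebook: Bystander: closed pocket notebook, 105 x 148 x 18 mm. Origin under its middle.
- tissues: Bystander: white pack of tissues, 110 x 70 x 37 mm. Origin under its middle.
Mind the look-alikes: they are no part of the job. Of the things like the pin, leave any that is pink; of the rest the smaller one is meant.

How it is judged:
By the outcome, as a careful person would: the job done as asked, in the order asked, and still so for the second after the job is handed in, with the robot touching nothing.
It also fails if it takes over 64 s, if anything falls off the work surface, if the arm or the gripper's body presses on something with over 40 N, if the wrist force passes 120 N, or if a joint passes its speed limit or range.

### The arm

A 7-joint arm with a two-finger parallel gripper is mounted at the origin on the work surface. World frame = base frame: x ahead of the robot, y to its left, z up, the work surface at z = 0. Lengths are in m, angles in rad, forces in N, time in s.
With the tool pointing down it reaches from about 0.425 to 0.925 m from the base axis. Payload 6.8 kg.
Tool frame: the origin (TCP) lies midway between the tips of the shut fingers; the grasp point (between the pads) lies 19 mm behind it; z points along the fingers, y is the line along which they close (so a half turn about z gives the same grasp; the last joint's range is limited). The gripper opens to 85 mm and grips with 20 to 120 N. Pads are 22 mm wide; open, the fingers measure 114 mm over their backs; the gripper's body (76 mm by 85 mm) begins 54 mm behind the grasp point. The pads swing forward as they close: fully open they stand 13 mm farther back than shut.
Start: joints at [-1.232, 0.477, 0.022, 1.555, -0.011, 1.109, -0.083], TCP at [0.292, 0.609, 0.208] pointing down, gripper open.
Joint ranges: [-2.96, 2.96], [-0.34, 2.1], [-1.41, 1.46], [0.24, 2.44], [-1.37, 4.51], [0.17, 1.92], [-2.96, 2.96]. Speed limits (rad/s): [2.39, 2.39, 3.14, 3.14, 3.14, 3.14, 3.14].

### API

Orientations are given as a rotation vector (axis times angle).
In Python, from bench import r gives the robot as it stands. The module is installed in compiled form; this text tells all that it offers.
- The arm moves only by the tool apply_moves, never from a script. Its argument "rows" is a list of rows, each a list of 6 numbers: the shift along the tool's x, y, z scaled (see below), then the turn, a rotation vector about the tool's x, y, z scaled (see below). A call has 1 to 5 rows; each row is the pose to reach, as a shift and turn from the pose commanded when the call began, along the tool's axes at that moment; what a row does not reach only later rows make up. The controller multiplies each number of a shift by 0.25 m and each number of a turn by 90 degrees. A row lasts 1/8 s, in which the tool goes at most 62.5 mm and 10.7 degrees, less where a joint would pass 70% of its speed; a pose out of reach is approached as far as the arm can. A call with a number of a shift or a turn outside -1 to 1 is refused whole. A call with a gripper value outside its range is refused whole. "claw" is the opening, from 0 (shut) to 1 (fully open), set as the call begins (left out, the last holds). The fingers move at their own pace and stop on an object; "newtons" is the grip in N (left out, the last holds). Time passes only in rows, so rows that repeat a pose let the fingers close. It gives the time, the measured TCP pose, the force, the opening and the grip force at its end, in the units of the state.
- r.get_obs(): the state, without advancing time (a new reading comes with each control period).
- r.grab_frame(name): name is "scene" or "top" or "wrist"; returns a dict with "pixels" (480x640x3 uint8, red, green, blue), "intrinsics" (3x3 intrinsics, pixels), "dist" ([k1, k2, p1, p2, k3] as OpenCV has them; the pictures are not rectified), "eye" and "attitude" of the camera in the world. Camera axes: x right, y up, looking along -z (the intrinsics and any distortion apply to the point x, -y, -z); pixel columns grow to the right and rows downward; lengths in m; the calibration is good to about 2 mm. A picture is of the moment at which its call begins. There is no depth.
- r.hand_in(): hands the job in; it is judged then, once.
Trained networks look in a picture, given as the dict that the camera call returned (one of the last four; its "shot" number tells which), for a name from the list of things; names that differ only in an ending like _2 or _b are one class to them, and where a whole thing is asked for, a point or a joint stands for the part that bears it (a point fixed in the world has none). Each returns a list of dicts, best first, with "conf" (0 to 1); they miss things now and then, are a little off and sometimes report something else, mostly with a low value. They report only what shows in the picture. A call takes as long as a camera call. They do not tell look-alikes from the thing itself.
- r.search_frame(picture, thing): "rect" ([left, top, width, height] in pixels, round what is visible of it).
- r.outline_of(picture, thing): "pixels" (480x640 bool, what is visible of it) and "rect" ([left, top, width, height] in pixels, round what is visible of it).
- r.landmark_of(picture, thing): "point" ([column, row] in pixels: a listed point, or the origin of a listed thing).
The state is a dict: "clock": time; "joints": joint angles; "qvel": joint speeds; "tau": joint torques, N m; "tcp_pos": TCP position; "orientation": TCP orientation; "contact_force": force on the tool from outside, world axes, zero at the start; "moment": the same for the moment, N m; "grip_width": finger opening in m; "gripper_force": force on a finger pad.
Only numpy, scipy, OpenCV 4.12 (cv2) and the standard library are available. Lean on these libraries where they do the work, as an engineer would, in place of code of your own. Each camera call takes 0.05 s, during which the arm holds its last target. There are 200 camera calls.

## Working session

There is one attempt and no reset: what is moved stays moved. The work goes in short steps, Python scripts to look and compute and a tool call to move; the robot and the scene stay as the last step left them, time stands still between calls to the robot, and variables do not carry over. Pictures are saved under pics/ and viewed, at most 10 in all, crops included, and the job is handed in when it is done.

Besides the shell and the picture viewer there is one more tool, called as a command line: name --pt "numbers of a row" for each row, then --argument value for the rest. apply_moves: Moves the arm, as the interface text tells. Its arguments: {"type":"object","properties":{"rows":{"type":"array","items":{"type":"array","items":{"type":"number"}}},"claw":{"type":"number"},"newtons":{"type":"number"}},"required":["rows"]}

```bash
mkdir -p pics
cat > h.py <<'E'
import numpy as np, cv2
from scipy.spatial.transform import Rotation as R
from bench import r
def att(f):
    a=np.array(f['attitude'],float)
    return a if a.shape==(3,3) else (R.from_rotvec(a).as_matrix() if a.size==3 else R.from_quat(a).as_matrix())
def ray(f,px):
    p=cv2.undistortPoints(np.array([[px]],float),np.array(f['intrinsics']),np.array(f['dist']))[0,0]
    d=att(f)@np.array([p[0],-p[1],-1.]); return np.array(f['eye']),d/np.linalg.norm(d)
def atz(f,px,z):
    e,d=ray(f,px); return e+d*(z-e[2])/d[2]
def tri(obs):
    A=np.zeros((3,3));b=np.zeros(3)
    for f,px in obs:
        e,d=ray(f,px);P=np.eye(3)-np.outer(d,d);A+=P;b+=P@e
    x=np.linalg.solve(A,b)
    return x,[float(np.linalg.norm(np.cross(x-ray(f,p)[0],ray(f,p)[1]))) for f,p in obs]
def proj(f,X):
    c=att(f).T@(np.array(X)-np.array(f['eye'])); c=np.array([c[0],-c[1],-c[2]])
    return cv2.projectPoints(c.reshape(1,1,3),np.zeros(3),np.zeros(3),np.array(f['intrinsics']),np.array(f['dist']))[0].ravel()
def save(f,n): cv2.imwrite('pics/'+n,f['pixels'][:,:,::-1])
E
python3 - <<'E'
from h import *
np.set_printoptions(precision=4,suppress=True)
print(r.get_obs())
for n in ['scene','top']:
    f=r.grab_frame(n); save(f,n+'.png'); print(n,f['eye'],f['attitude'],f['intrinsics'],f['dist'])
    for t in ['pin','pin_tip','stand','base_hole','frame_hole','rest']:
        print(t,[(np.round(x['point'],1),round(x['conf'],2)) for x in r.landmark_of(f,t)],[(x['rect'],round(x['conf'],2)) for x in r.search_frame(f,t)] if t in('pin','rest') else '')
E
```

```text
{'clock': 0.0, 'joints': array([-1.2321,  0.4778,  0.0223,  1.5565, -0.0115,  1.1093, -0.0831]), 'qvel': array([-0.0002, -0.0002, -0.0005,  0.0013,  0.0004,  0.0004,  0.001 ]), 'tau': array([  0.0003, -59.6458,   1.6084, -28.1197,   0.0125,   0.0095,
        -0.    ]), 'tcp_pos': array([0.2914, 0.6081, 0.2073]), 'orientation': array([-0.6958, -3.0633,  0.0029]), 'contact_force': array([ 0.0079,  0.3462, -0.4811]), 'moment': array([ 0.0656, -0.0383,  0.0867]), 'gripper_force': 0.0, 'grip_width': 0.085490115499623}
scene [1.6092 0.2806 0.8202] [0.6683 0.8805 1.6467] [[512.3336   0.     318.6564]
 [  0.     512.3336 239.6432]
 [  0.       0.       1.    ]] [-0.0918  0.      0.      0.      0.    ]
pin [(array([314.8, 225.7]), 0.71)] [([191.6, 184.8, 59.3, 18.4], 0.9), ([308.6, 210.8, 24.4, 19.2], 0.79), ([205.2, 213.7, 39.5, 20.9], 0.5), ([500.0, 275.2, 46.6, 40.3], 0.42), ([243.7, 232.9, 43.7, 101.7], 0.29)]
pin_tip [(array([184.7, 203.4]), 0.89), (array([247.9, 231. ]), 0.72), (array([336.2, 208.5]), 0.55)] 
stand [(array([225.7, 284.7]), 0.71), (array([362., 265.]), 0.63)] 
base_hole
[... 329 characters left out ...]
0.1159  0.      0.      0.      0.    ]
pin [(array([343.3, 304.3]), 0.92), (array([459.5, 268.4]), 0.63), (array([455.9, 353.8]), 0.59)] [([329.6, 298.0, 19.5, 58.6], 0.63), ([412.8, 248.6, 56.6, 28.8], 0.59), ([180.1, 209.6, 90.7, 92.2], 0.56)]
pin_tip [(array([513. , 319.5]), 0.9), (array([327.6, 354.7]), 0.79), (array([407.2, 251. ]), 0.58), (array([271.4, 248. ]), 0.45)] 
stand [(array([273.4, 255.5]), 0.8), (array([462.6, 272.1]), 0.7), (array([465.5, 193.4]), 0.37), (array([264.2, 249.4]), 0.23)] 
base_hole [(array([270.5, 250.4]), 0.89), (array([463.5, 195.7]), 0.2)] 
frame_hole [(array([267.5, 250.3]), 0.22)] 
rest [(array([458.1, 274.8]), 0.65)] [([421.0, 245.7, 44.8, 40.4], 0.93)]
```

View pics/scene.png

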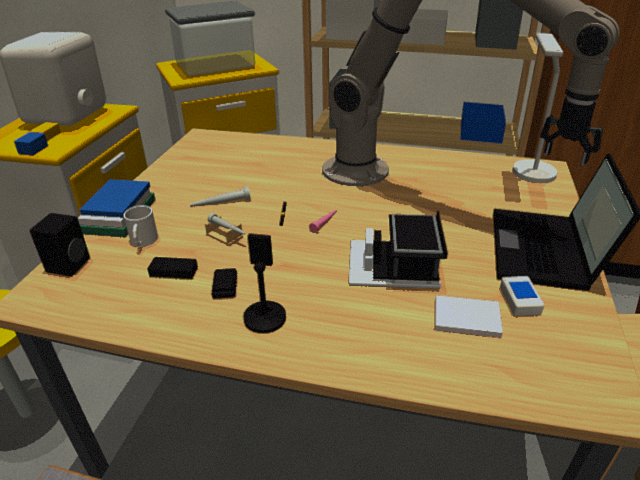

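View pics/top.png

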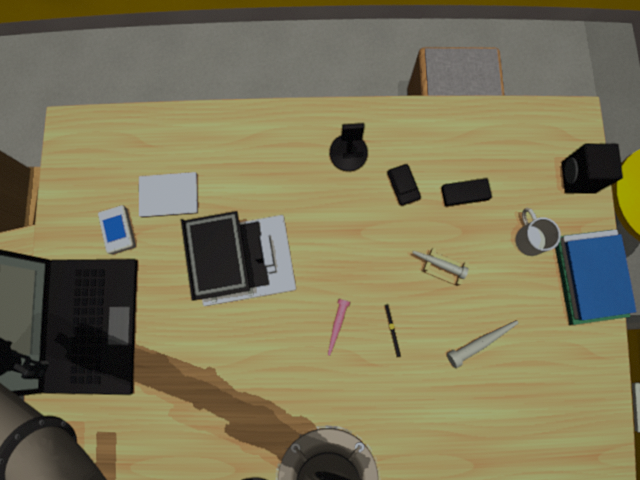

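The top view shows three pin-like things:
- A pink one at about (338,327), which is excluded.
- A large grey one on the bare desk at about (483,342).
- A smaller grey one in the wooden rest at about (440,264). It is the smaller of the non-pink ones and lies in the rest, so it fits the description.

The lug is at about (268,250) in the top view and (370,245) in the scene view. I'll confirm with a crop and triangulate.

Run:
```python
from h import *
np.set_printoptions(precision=4,suppress=True)
a=cv2.imread('pics/top.png')[215:375,395:545]; b=cv2.imread('pics/scene.png')[175:255,180:260]
cv2.imwrite('pics/crop1.png',np.hstack([cv2.resize(a,(375,400),interpolation=3),cv2.resize(b,(400,400),interpolation=3)]))
s=r.grab_frame('scene');t=r.grab_frame('top')
print('tip',tri([(t,(410,252)),(s,(208,218))]),'head',tri([(t,(465,272)),(s,(243,235))]))
for n,z in [((465,272),.045),((410,252),.045)]: print(atz(t,n,z))
print('basehole',tri([(t,(270.5,250.4)),(s,(364.8,241.9))]))
for p in [(285,217),(295,292)]: print('plate',atz(t,p,.012))
for p in [(457,366),(518,321),(346,301),(330,354)]: print('others',atz(t,p,.012))
o=r.get_obs(); print(R.from_rotvec(o['orientation']).as_matrix(),o['tcp_pos'])
f=r.grab_frame('wrist'); print((np.array(f['eye'])-o['tcp_pos'])@R.from_rotvec(o['orientation']).as_matrix(), att(f).T@R.from_rotvec(o['orientation']).as_matrix(), f['intrinsics'])
```

```text
tip (array([ 0.5398, -0.249 ,  0.0907]), [0.05311826777905969, 0.05311826777905962]) head (array([ 0.4679, -0.2962,  0.0006]), [0.05094197032803282, 0.050941970328032805])
[ 0.476  -0.3357  0.045 ]
[ 0.5262 -0.2064  0.045 ]
basehole (array([0.5312, 0.1231, 0.0695]), [0.00029346348112004516, 0.0002934634811200059])
plate [0.6239 0.0933 0.012 ]
plate [0.4382 0.0697 0.012 ]
others [ 0.2557 -0.3131  0.012 ]
others [ 0.3583 -0.468   0.012 ]
others [ 0.4148 -0.0527  0.012 ]
others [ 0.2898 -0.0122  0.012 ]
[[-0.9018  0.4321 -0.    ]
 [ 0.4321  0.9018  0.    ]
 [ 0.      0.     -1.    ]] [0.2917 0.6087 0.2083]
[ 0.071  -0.001  -0.1653] [[-0.0002  1.     -0.0006]
 [ 0.9606  0.0004  0.2779]
 [ 0.2779 -0.0005 -0.9606]] [[416.9715   0.     324.0245]
 [  0.     416.9715 233.8219]
 [  0.       0.       1.    ]]
```

View pics/crop1.png

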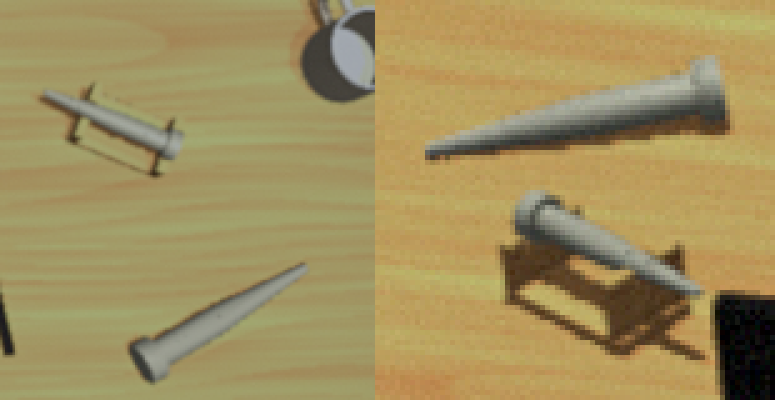

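The enlarged crop confirms it. The pin in the rest has its head at scene (210,217) and its tip at (248,232), and it is clearly smaller than the grey one lying on the desk. I'll move over the lug first to look at the offset.

apply_moves --pt "-0.165 -0.125 -0.02 0 0 0.063" --pt "-0.33 -0.25 -0.04 0 0 0.127" --pt "-0.5 -0.375 -0.06 0 0 0.19" --pt "-0.66 -0.5 -0.08 0 0 0.254" --pt "-0.827 -0.624 -0.1 0 0 0.317" --claw 1

```text
clock: 1.68
tcp_pos: [0.4113, 0.3773, 0.2337]
orientation: [-1.434, -2.795, -0.001]
contact_force: [0.6, -0.2, 0.1]
grip_width: 0.0856
gripper_force: 0.0
```

apply_moves --pt "-0.2 -0.03 -0.02 0 0 0.063" --pt "-0.4 -0.06 -0.04 0 0 0.127" --pt "-0.6 -0.09 -0.06 0 0 0.19" --pt "-0.8 -0.12 -0.08 0 0 0.254" --pt "-1.0 -0.154 -0.1 0 0 0.317"

```text
clock: 2.3
tcp_pos: [0.5267, 0.1522, 0.2588]
orientation: [2.078, 2.356, 0.001]
contact_force: [0.7, 0.8, 0.1]
grip_width: 0.085
gripper_force: 0.0
```

```bash
cat >> h.py <<'E'
np.set_printoptions(precision=4,suppress=True)
def plan(pos,yaw,tilt=None):
    "from the present pose to TCP pos with tool down, tool x at world yaw (deg)"
    o=r.get_obs(); M=R.from_rotvec(o['orientation']); p=np.array(o['tcp_pos'])
    c,s=np.cos(np.radians(yaw)),np.sin(np.radians(yaw))
    T=R.from_matrix(np.array([[c,s,0],[s,-c,0],[0,0,-1]]))
    d=M.inv().apply(np.array(pos)-p); w=(M.inv()*T).as_rotvec()
    print('plan',d/.25,w/(np.pi/2),'min rows',max(np.linalg.norm(d)/.0625,np.degrees(np.linalg.norm(w))/10.7))
def yaw():
    m=R.from_rotvec(r.get_obs()['orientation']).as_matrix(); return np.degrees(np.arctan2(m[1,0],m[0,0]))
E
python3 - <<'E'
from h import *
o=r.get_obs();print(o['clock'],o['tcp_pos'],yaw(),o['joints'])
f=r.grab_frame('wrist');save(f,'w1.png');import pickle;pickle.dump(f,open('w1.pkl','wb'))
for t in ['base_hole','frame_hole','stand']: print(t,[(np.round(x['point'],1),round(x['conf'],2)) for x in r.landmark_of(f,t)])
E
```

```text
2.3 [0.5267 0.1522 0.2588] 97.16350952043139 [-0.7368  0.226   0.4079  1.8231 -0.0996  1.1116 -0.169 ]
base_hole [(array([323.8, 226.3]), 0.94)]
frame_hole [(array([331.6, 204.6]), 0.75)]
stand [(array([326.2, 211.5]), 0.79)]
```

View pics/w1.png

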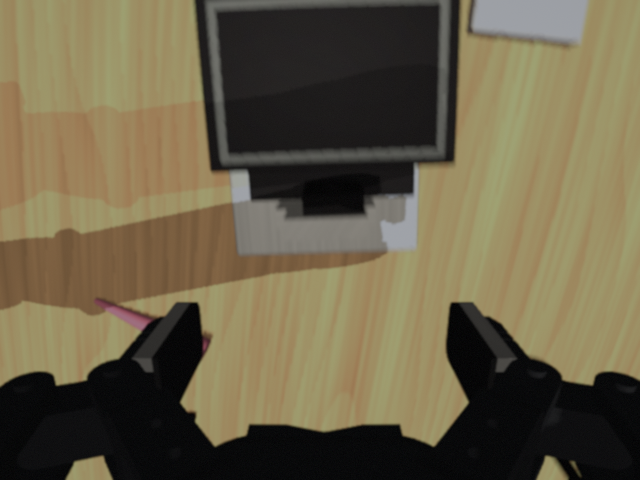

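The wrist view shows the riser with its lug area around (330,205), in shadow. I'll enhance that area.

Run:
```python
import cv2,numpy as np
a=cv2.imread('pics/w1.png')[150:265,225:425]
a=(255*(a/255.)**0.45).astype(np.uint8)
cv2.imwrite('pics/w1c.png',cv2.resize(a,(800,460),interpolation=cv2.INTER_CUBIC))
```

```text
(no output)
```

View pics/w1c.png

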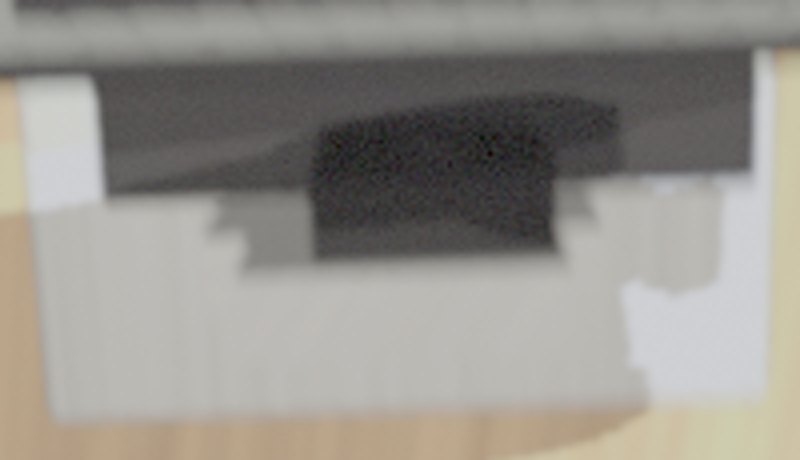

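The crop shows the base lug's top back edge from x 240 to 565 at row 265, and the black frame lug from 315 to 555. That puts the frame about 7 mm to the + side (right). Next I'll compute the stand pose and plan the move over the pin.

Run:
```python
from h import *; import pickle
f=pickle.load(open('w1.pkl','rb'))
c=lambda x,y:(x/4+225-.375,y/4+150-.375)
L,Rr=atz(f,c(240,265),.09),atz(f,c(565,262),.09); print('lug back top',L,Rr,np.linalg.norm(Rr-L))
a,b=atz(f,c(52,417),.012),atz(f,c(766,398),.012); print('plate front',a,b,np.linalg.norm(b-a),np.degrees(np.arctan2((b-a)[1],(b-a)[0])))
print('bh',atz(f,(323.8,226.3),.065),'fh',atz(f,(331.6,204.6),.065))
a,b=atz(f,c(315,250),.09),atz(f,c(555,250),.09);print('framelug',a,b,np.linalg.norm(b-a))
plan((.500,-.275,.22),68.8)
```

```text
lug back top [0.495 0.137 0.09 ] [0.5614 0.146  0.09  ] 0.06696372891797162
plate front [0.4451 0.0706 0.012 ] [0.6294 0.0989 0.012 ] 0.18650504234632703 8.746345170402597
bh [0.529  0.1255 0.065 ] fh [0.5334 0.146  0.065 ]
framelug [0.51   0.1421 0.09  ] [0.559  0.1482 0.09  ] 0.049329496134226415
plan [-1.684  -0.3197  0.1534] [ 0.0002 -0.0002  0.3158] min rows 6.883818899648643
```

apply_moves --pt "-0.17 -0.03 0.015 0 0 0.032" --pt "-0.34 -0.06 0.03 0 0 0.063" --pt "-0.51 -0.1 0.045 0 0 0.095" --pt "-0.68 -0.13 0.06 0 0 0.126" --pt "-0.84 -0.16 0.077 0 0 0.158"

```text
clock: 3.12
tcp_pos: [0.513, -0.0593, 0.2389]
orientation: [-2.349, -2.086, -0.001]
contact_force: [0.5, 0.5, -0.1]
grip_width: 0.086
gripper_force: 0.0
```

apply_moves --pt "-0.2 0.01 0.02 0 0 0.04" --pt "-0.4 0.02 0.04 0 0 0.08" --pt "-0.6 0.03 0.06 0 0 0.12" --pt "-0.855 0.05 0.077 0 0 0.158" --pt "-0.855 0.05 0.077 0 0 0.158"

```text
clock: 3.75
tcp_pos: [0.4987, -0.2774, 0.2196]
orientation: [2.595, 1.769, -0.003]
contact_force: [0.1, 0.5, -0.3]
grip_width: 0.0854
gripper_force: 0.0
```

Run:
```python
from h import *
o=r.get_obs();print(o['clock'],o['tcp_pos'],yaw(),o['joints'])
f=r.grab_frame('wrist');save(f,'w2.png');import pickle;pickle.dump(f,open('w2.pkl','wb'))
for t in ['pin','pin_tip','rest']: print(t,[(np.round(x['point'],1),round(x['conf'],2),atz(f,x['point'],.045)) for x in r.landmark_of(f,t)])
```

```text
3.75 [ 0.4987 -0.2774  0.2196] 68.57194178784529 [-0.1461  0.3453  0.6925  1.8328 -0.2488  1.0519  0.2679]
pin [(array([124.1, 310.5]), 0.95, array([ 0.291 , -0.3054,  0.045 ])), (array([319.8, 261.2]), 0.59, array([ 0.4751, -0.3259,  0.045 ]))]
pin_tip [(array([265.3, 398.5]), 0.88, array([ 0.3735, -0.4385,  0.045 ])), (array([326.1, 111.4]), 0.75, array([ 0.5257, -0.2116,  0.045 ]))]
rest [(array([317.6, 243.3]), 0.77, array([ 0.4793, -0.3101,  0.045 ]))]
```

View pics/w2.png

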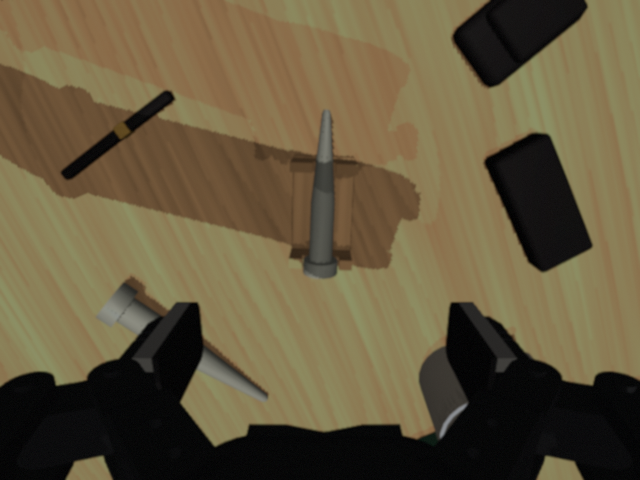

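Run:
```python
from h import *; import pickle
f=pickle.load(open('w2.pkl','rb')); t=r.grab_frame('top')
for p in [(321,260),(326.7,110.5)]: print(atz(f,p,.045),atz(f,p,.05))
tt=r.landmark_of(t,'pin_tip'); tp=r.landmark_of(t,'pin')
print([(x['point'],x['conf']) for x in tt],[(x['point'],x['conf']) for x in tp])
print('tip',tri([(t,(410.5,252)),(f,(326.7,110.5))]),'sh',tri([(t,(460.5,270)),(f,(321,260))]))
S,T=atz(f,(321,260),.045),atz(f,(326.7,110.5),.045); u=(T-S)[:2]; L=np.linalg.norm(u);u/=L
print(L,np.degrees(np.arctan2(u[1],u[0])))
g=T[:2]-u*(.125-.015); print('grasp',g); plan((*g,.09),np.degrees(np.arctan2(u[1],u[0])))
```

```text
[ 0.4765 -0.3252  0.045 ] [ 0.4772 -0.3236  0.05  ]
[ 0.5264 -0.2111  0.045 ] [ 0.5263 -0.2111  0.05  ]
[([330.4, 355.4], 0.63), ([410.4, 251.8], 0.59), ([513.8, 321.3], 0.53), ([172.1, 195.1], 0.26)] [([344.0, 305.8], 0.87)]
tip (array([ 0.5273, -0.2103,  0.0329]), [0.0011592600383410398, 0.001159260038341131]) sh (array([ 0.4788, -0.3205,  0.0609]), [0.0005828644156595096, 0.0005828644156595615])
0.12454074983871752 66.38487287490281
grasp [ 0.4823 -0.3119]
plan [-0.1774 -0.0112  0.5191] [-0.     -0.0005  0.03  ] min rows 2.194542661094674
```

apply_moves --pt "-0.06 -0.004 0.13 0 0 0.012" --pt "-0.12 -0.008 0.26 0 0 0.024" --pt "-0.177 -0.011 0.4 0 0 0.026" --pt "-0.177 -0.011 0.4 0 0 0.026"

```text
clock: 4.6
tcp_pos: [0.4796, -0.3128, 0.1179]
orientation: [-2.623, -1.721, 0.004]
contact_force: [-0.1, -0.4, 0.5]
grip_width: 0.0855
gripper_force: 0.0
```

Run:
```python
from h import *
import pickle
o=r.get_obs();print(o['clock'],o['tcp_pos'],yaw())
f=r.grab_frame('wrist');save(f,'w3.png');pickle.dump(f,open('w3.pkl','wb'))
for t in ['pin','pin_tip']: print(t,[(np.round(x['point'],1),round(x['conf'],2),atz(f,x['point'],.045)) for x in r.landmark_of(f,t)])
```

```text
4.6 [ 0.4796 -0.3128  0.1179] 66.53237158331444
pin [(array([326.9, 257. ]), 0.86, array([ 0.4749, -0.3258,  0.045 ])), (array([ 64.8, 332. ]), 0.6, array([ 0.2951, -0.3057,  0.045 ]))]
pin_tip [(array([327.3,  30.8]), 0.76, array([ 0.5252, -0.2101,  0.045 ]))]
```

View pics/w3.png

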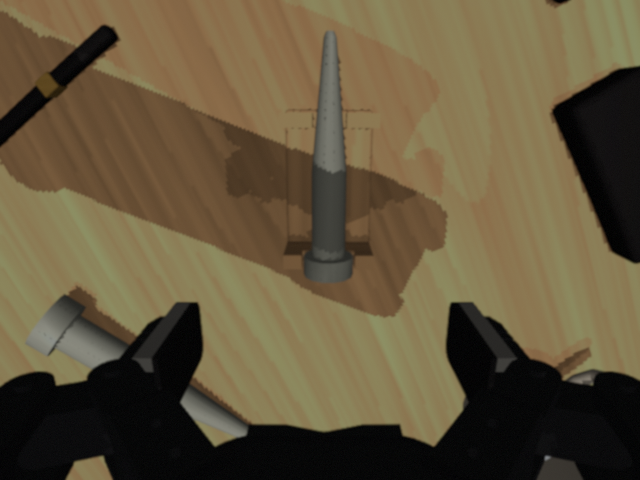

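The pin now lies almost upright in the wrist image, with its shoulder at about (328.5,254) and its tip at (330.5,32).

Run:
```python
from h import *; import pickle
f2=pickle.load(open('w2.pkl','rb')); f=pickle.load(open('w3.pkl','rb'))
print('tip',tri([(f2,(326.7,110.5)),(f,(330.5,32))]),'sh',tri([(f2,(321,260)),(f,(328.3,254))]))
S,T=atz(f,(328.3,254),.045),atz(f,(330.5,32),.045); u=(T-S)[:2]; L=np.linalg.norm(u);u/=L
y=np.degrees(np.arctan2(u[1],u[0]))
print(S,T,L,y); g=T[:2]-u*(.125-.015); print('grasp',g); plan((*g,.025),y)
```

```text
tip (array([ 0.5265, -0.2112,  0.0445]), [0.0001221361110508454, 0.0001221361110508728]) sh (array([ 0.4819, -0.3119,  0.0849]), [0.00016971969472215633, 0.00016971969472230744])
[ 0.4765 -0.3244  0.045 ] [ 0.5265 -0.2113  0.045 ] 0.12369472730215367 66.12804147515598
grasp [ 0.482  -0.3119]
plan [ 0.0037 -0.006   0.3846] [ 0.0012 -0.0003  0.0057] min rows 1.5387550584586065
```

Run:
```python
from h import *; import pickle
f=pickle.load(open('w3.pkl','rb'))
for i in range(3):
    o=r.get_obs(); print(o['clock'],o['tcp_pos'],yaw(),o['qvel'][:2])
M=R.from_rotvec(o['orientation']).as_matrix()
print((np.array(f['eye'])-o['tcp_pos'])@M, M.T@(np.array([.482,-.3119,.045])-o['tcp_pos']))
w=r.grab_frame('wrist'); o=r.get_obs(); M=R.from_rotvec(o['orientation']).as_matrix()
print(o['tcp_pos'],yaw(),(np.array(w['eye'])-o['tcp_pos'])@M, w['eye'],f['eye'])
print(M.T@(atz(w,(330.5,100),.045)-o['tcp_pos']),M.T@(atz(w,(325,330),.045)-o['tcp_pos']))
```

```text
4.75 [ 0.4828 -0.3133  0.1212] 66.6399206413479 [-0.0028 -0.0086]
4.75 [ 0.4828 -0.3133  0.1212] 66.6399206413479 [-0.0028 -0.0086]
4.75 [ 0.4828 -0.3133  0.1212] 66.6399206413479 [-0.0028 -0.0086]
[ 0.069  -0.0022 -0.1621] [ 0.0009 -0.0015  0.0762]
[ 0.4831 -0.3134  0.1214] 66.64683312470812 [ 0.0697 -0.0004 -0.1651] [ 0.5099 -0.2492  0.2865] [ 0.5078 -0.2491  0.2833]
[0.0771 0.0029 0.0764] [-0.0651 -0.0001  0.0763]
```

```bash
cat >> h.py <<'E'
def pinmask(f):
    ms=[m for m in r.outline_of(f,'pin')]
    return [(m['conf'],m['rect'],m['pixels']) for m in ms]
E
python3 - <<'E'
from h import *
f=r.grab_frame('wrist');save(f,'w4.png')
o=r.get_obs();M=R.from_rotvec(o['orientation']).as_matrix()
for c,re,m in pinmask(f):
    print(c,re)
    if re[0]>250:
        rows=np.where(m.any(1))[0]
        for k in range(rows[0],rows[-1],24):
            x=np.where(m[k])[0]; P=atz(f,(x.mean(),k),.045); print(k,x.min(),x.max(),P,M.T@(P-o['tcp_pos']))
E
```

```text
0.84 [21.1, 296.6, 227.4, 140.4]
```

```bash
cat >> h.py <<'E'
def greypin(f,c0=285,c1=375,r0=0,r1=300,sat=60):
    hsv=cv2.cvtColor(f['pixels'],cv2.COLOR_RGB2HSV)
    m=np.zeros((480,640),np.uint8); m[r0:r1,c0:c1]=(hsv[r0:r1,c0:c1,1]<sat)
    n,l,s,_=cv2.connectedComponentsWithStats(m); return l==1+np.argmax(s[1:,4])
E
python3 - <<'E'
from h import *
f=r.grab_frame('wrist');o=r.get_obs();M=R.from_rotvec(o['orientation']).as_matrix()
m=greypin(f); rows=np.where(m.any(1))[0]; print(rows[0],rows[-1],o['tcp_pos'])
for k in list(range(rows[0],rows[-1],16))+[rows[-1]]:
    x=np.where(m[k])[0]; P=atz(f,(x.mean(),k),.045); print(k,x.min(),x.max(),P,M.T@(P-o['tcp_pos']))
E
```

```text
34 281 [ 0.4825 -0.3135  0.121 ]
34 320 326 [ 0.5262 -0.2109  0.045 ] [ 0.1115 -0.0008  0.076 ]
50 317 329 [ 0.523  -0.2183  0.045 ] [ 0.1034 -0.0008  0.076 ]
66 315 330 [ 0.5195 -0.2258  0.045 ] [ 0.0952 -0.001   0.076 ]
82 314 331 [ 0.5162 -0.2334  0.045 ] [ 0.0868 -0.001   0.076 ]
98 312 333 [ 0.5128 -0.2412  0.045 ] [ 0.0783 -0.0011  0.076 ]
114 311 333 [ 0.5091 -0.249   0.045 ] [ 0.0697 -0.0013  0.076 ]
130 310 335 [ 0.5059 -0.2572  0.045 ] [ 0.061  -0.0011  0.076 ]
146 308 336 [ 0.5021 -0.2652  0.045 ] [ 0.0521 -0.0014  0.076 ]
162 307 337 [ 0.4985 -0.2736  0.045 ] [ 0.043  -0.0014  0.076 ]
178 306 338 [ 0.4948 -0.282   0.045 ] [ 0.0337 -0.0014  0.076 ]
194 306 337 [ 0.4908 -0.2906  0.045 ] [ 0.0243 -0.0017  0.076 ]
210 306 337 [ 0.4869 -0.2994  0.045 ] [ 0.0147 -0.0017  0.076 ]
226 307 337 [ 0.4833 -0.3085  0.045 ] [ 0.0049 -0.0014  0.076 ]
242 306 337 [ 0.479  -0.3176  0.045 ] [-0.0052 -0.0017  0.076 ]
258 298 344 [ 0.4747 -0.3269  0.045 ] [-0.0155 -0.0021  0.076 ]
274 299 343 [ 0.4705 -0.3366  0.045 ] [-0.026  -0.0021  0.076 ]
281 316 325 [ 0.4679 -0.3406  0.045 ] [-0.0307 -0.0029  0.0759]
```

apply_moves --pt "0.006 -0.007 0.1 0 0 0.005" --pt "0.006 -0.007 0.2 0 0 0.005" --pt "0.006 -0.007 0.3 0 0 0.005" --pt "0.006 -0.007 0.36 0 0 0.005" --pt "0.006 -0.007 0.384 0 0 0.005"

```text
clock: 5.58
tcp_pos: [0.4805, -0.3116, 0.0235]
orientation: [-2.633, -1.714, 0.0]
contact_force: [-0.1, -0.6, 0.1]
grip_width: 0.0851
gripper_force: 0.0
```

apply_moves --pt "0 0 0 0 0 0" --pt "0 0 0 0 0 0" --pt "0 0 0 0 0 0" --pt "0 0 0 0 0 0" --pt "0 0 0 0 0 0" --claw 0.15 --newtons 50

```text
clock: 6.2
tcp_pos: [0.4809, -0.312, 0.0245]
orientation: [2.632, 1.713, 0.001]
contact_force: [-1.0, 0.5, 5.6]
grip_width: 0.0162
gripper_force: 48.2
```

Run:
```python
from h import *
o=r.get_obs();print(o)
```

```text
{'clock': 6.2, 'joints': array([ 0.0635,  0.6133,  0.5374,  1.9679, -0.4834,  0.6875,  0.4849]), 'qvel': array([ 0.0012, -0.0021, -0.0006,  0.0005,  0.0001,  0.0004, -0.0002]), 'tau': array([  0.1908, -48.9865,   9.3673, -16.6822,   0.0103,  -0.2989,
        -0.0066]), 'tcp_pos': array([ 0.4809, -0.312 ,  0.0245]), 'orientation': array([2.6325, 1.713 , 0.0013]), 'contact_force': array([-1.0225,  0.4862,  5.5524]), 'moment': array([0.1823, 0.1308, 0.0064]), 'gripper_force': 48.21228604065254, 'grip_width': 0.01621975839823262}
```

apply_moves --pt "0 0 -0.02 0 0 0" --pt "0 0 -0.06 0 0 0" --pt "0 0 -0.12 0 0 0" --pt "0 0 -0.2 0 0 0" --pt "0 0 -0.25 0 0 0"

```text
clock: 6.82
tcp_pos: [0.4811, -0.3122, 0.0882]
orientation: [2.632, 1.712, 0.002]
contact_force: [1.4, 0.1, -2.2]
grip_width: 0.0159
gripper_force: 47.6
```

apply_moves --pt "0 0 0 0 0 0" --pt "0 0 0 0 0 0" --pt "0 0 0 0 0 0"

```text
clock: 7.2
tcp_pos: [0.48, -0.3114, 0.0857]
orientation: [-2.632, -1.713, 0.001]
contact_force: [0.1, 0.4, -1.9]
grip_width: 0.0157
gripper_force: 47.6
```

Run:
```python
from h import *
o=r.get_obs();print(o['clock'],o['tcp_pos'],o['contact_force'],o['grip_width'],yaw())
f=r.grab_frame('wrist');save(f,'w5.png');t=r.grab_frame('scene')
M=R.from_rotvec(o['orientation']).as_matrix()
for n,g in (('w',f),('s',t)): print(n,[(np.round(x['point'],1),round(x['conf'],2)) for x in r.landmark_of(g,'pin_tip')])
a=f['pixels'][:,:,::-1]; b=t['pixels'][170:260,180:290,::-1]
cv2.imwrite('pics/c5.png',np.hstack([cv2.resize(a,(400,300)),cv2.resize(b,(367,300),interpolation=3)]))
```

```text
7.2 [ 0.48   -0.3114  0.0857] [ 0.149   0.3952 -1.8622] 0.015729616752473804 66.10947861162263
w []
s [(array([191.3, 202.2]), 0.85), (array([338.4, 207.6]), 0.77), (array([242.2, 211.7]), 0.73)]
```

View pics/c5.png

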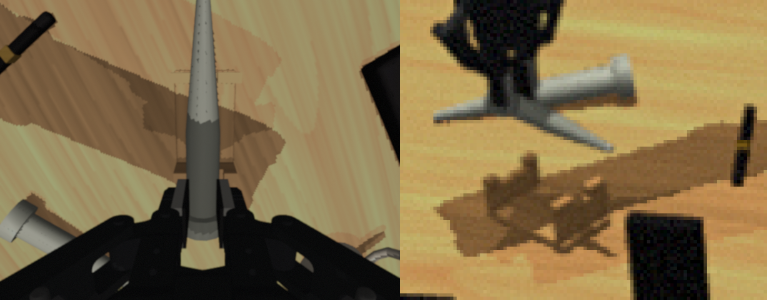

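The pin is held level: its tip is at about scene (242,212) and its head is between the fingers. I'll measure the tip position and pitch from the scene and top cameras.

Run:
```python
from h import *
o=r.get_obs();M=R.from_rotvec(o['orientation']).as_matrix()
s=r.grab_frame('scene');t=r.grab_frame('top');w=r.grab_frame('wrist')
ex=o['tcp_pos']+M@np.array([.112,-.001,-.020]); print('expected',ex,proj(s,ex),proj(t,ex),proj(w,ex))
ps=[x['point'] for x in r.landmark_of(s,'pin_tip')];pt=[x['point'] for x in r.landmark_of(t,'pin_tip')]
print(np.round(ps,1),np.round(pt,1))
for a in ps:
  for b in pt:
    X,e=tri([(s,a),(t,b)])
    if np.linalg.norm(X-ex)<.06: print(X,e,M.T@(X-o['tcp_pos']))
m=greypin(w,260,400,0,330)
for k in [0,40,80,120,160,200,240,280]:
    x=np.where(m[k])[0]; print(k,x.min() if len(x) else 0,x.max() if len(x) else 0)
```

```text
expected [ 0.5247 -0.2089  0.1059] [243.3463 213.8161] [415.2915 248.3608] [321.7629 -23.9714]
[[334.6 207.4]
 [244.6 211.1]
 [187.2 203. ]] [[413.7 245.7]
 [514.4 319. ]]
[ 0.5287 -0.2031  0.1176] [0.0004768537242157613, 0.00047685372421578745] [ 0.1189  0.0003 -0.0317]
0 315 336
40 311 338
80 308 341
120 305 344
160 301 347
200 299 350
240 299 350
280 299 349
```

```bash
cat >> h.py <<'E'
from scipy.optimize import least_squares
def pitchfit(w,o,c0=260,c1=400,r1=235,bias=2.6,x0=-.015):
    M=R.from_rotvec(o['orientation']).as_matrix(); C=(np.array(w['eye'])-o['tcp_pos'])@M
    K=np.array(w['intrinsics']); m=greypin(w,c0,c1,0,330)
    rows=np.arange(4,r1,4); W=np.array([m[k].sum() for k in rows])+bias
    # use undistorted rows/widths
    und=lambda u,v: cv2.undistortPoints(np.array([[[u,v]]],float),K,np.array(w['dist']))[0,0]
    cen=np.array([np.where(m[k])[0].mean() for k in rows])
    B=np.array([und(c,k) for c,k in zip(cen,rows)]); Wn=np.array([und(c+a/2,k)[0]-und(c-a/2,k)[0] for c,k,a in zip(cen,rows,W)])
    A=att(w).T@M
    ys=np.linspace(0,.122,400); d=np.where(ys<.05,.02,.02-.013*(ys-.05)/.072)
    def model(p):
        P=np.stack([x0+ys*np.cos(p[1]),0*ys-.001,p[0]-ys*np.sin(p[1])],1)-C
        c=P@A.T; v=c[:,1]/c[:,2]; wd=d/(-c[:,2]); i=np.argsort(v); return np.interp(B[:,1],v[i],wd[i])
    s=least_squares(lambda p:(model(p)-Wn)*417,[-.02,0.]); return s.x[0],np.degrees(s.x[1]),np.abs(s.fun).mean()
E
python3 - <<'E'
from h import *
w=r.grab_frame('wrist');o=r.get_obs()
for b in (1.5,2.6,3.5):
  for x0 in (-.017,-.015,-.013): print(b,x0,pitchfit(w,o,bias=b,x0=x0))
print(proj(w,o['tcp_pos']+R.from_rotvec(o['orientation']).apply([.035,-.001,-.02])))
E
```

```text
1.5 -0.017 (np.float64(-0.018861404128451102), np.float64(2.714412931849574), np.float64(0.5243368684773312))
1.5 -0.015 (np.float64(-0.017820626770165222), np.float64(1.021596915213279), np.float64(0.4234399176056673))
1.5 -0.013 (np.float64(-0.017608595233729093), np.float64(-1.1199685660771392), np.float64(0.38516063904634934))
2.6 -0.017 (np.float64(-0.02250219720265114), np.float64(2.7301189047709005), np.float64(0.5597026016257763))
2.6 -0.015 (np.float64(-0.0212184694024225), np.float64(1.2456343263123573), np.float64(0.45419802965468903))
2.6 -0.013 (np.float64(-0.020831849663754076), np.float64(-0.7531325265311166), np.float64(0.3851887767176007))
3.5 -0.017 (np.float64(-0.02567611448030923), np.float64(2.5460859253825867), np.float64(0.5823388049195208))
3.5 -0.015 (np.float64(-0.024004150452152644), np.float64(1.3418294036857064), np.float64(0.48212296775080454))
3.5 -0.013 (np.float64(-0.023376883290078098), np.float64(-0.4787770281281942), np.float64(0.3932524415334211))
[322.3566 214.0901]
```

apply_moves --pt "0.08 -0.015 -0.03 0 0 0.02" --pt "0.2 -0.04 -0.06 0 0 0.06" --pt "0.34 -0.067 -0.06 0 0 0.1" --pt "0.48 -0.095 -0.06 0 0 0.14" --pt "0.62 -0.122 -0.06 0 0 0.18"

```text
clock: 8.32
tcp_pos: [0.5156, -0.1565, 0.1014]
orientation: [2.85, 1.322, 0.001]
contact_force: [0.6, -0.1, -1.8]
grip_width: 0.0163
gripper_force: 47.7
```

Run:
```python
from h import *
plan((.5523,-.005,.09),98.3)
```

```text
plan [ 0.5576 -0.2792  0.0458] [ 0.0002 -0.0001 -0.5391] min rows 4.5341383910548245
```

The last turn went the wrong way, so yaw is now 50°. I'll turn it back.

apply_moves --pt "0.05 -0.03 0.01 0 0 -0.08" --pt "0.12 -0.06 0.02 0 0 -0.18" --pt "0.2 -0.1 0.025 0 0 -0.28" --pt "0.27 -0.14 0.03 0 0 -0.38" --pt "0.34 -0.18 0.03 0 0 -0.46"

```text
clock: 8.95
tcp_pos: [0.5357, -0.0631, 0.0938]
orientation: [2.191, 2.251, 0.0]
contact_force: [-0.2, -0.1, -2.2]
grip_width: 0.0158
gripper_force: 47.7
```

apply_moves --pt "0 0 0 0 0 -0.04" --pt "0 0 0 0 0 -0.079" --pt "0 0 0 0 0 -0.079" --pt "0 0 0 0 0 -0.079"

```text
clock: 9.45
tcp_pos: [0.5356, -0.0638, 0.0938]
orientation: [2.054, 2.377, 0.0]
contact_force: [0.1, -0.3, -2.4]
grip_width: 0.0157
gripper_force: 47.7
```

Run:
```python
from h import *
print(r.get_obs()['tcp_pos'],yaw()); plan((.5523,-.005,.0445),98.3)
```

```text
[ 0.5356 -0.0638  0.0938] 98.3403270025157
plan [0.2229 0.1    0.1973] [0.0001 0.     0.0004] min rows 1.2562197270803308
```

apply_moves --pt "0.0 0.05 0.1 0 0 0" --pt "0.05 0.1 0.19 0 0 0" --pt "0.12 0.1 0.197 0 0 0" --pt "0.18 0.1 0.197 0 0 0" --pt "0.223 0.1 0.197 0 0 0"

```text
clock: 10.07
tcp_pos: [0.5522, -0.0035, 0.0453]
orientation: [2.051, 2.379, 0.002]
contact_force: [-0.2, 0.0, -2.9]
grip_width: 0.0162
gripper_force: 47.9
```

apply_moves --pt "0 0 0 0 0 0" --pt "0 0 0 0 0 0" --pt "0 0 0 0 0 0"

```text
clock: 10.45
tcp_pos: [0.5523, -0.0056, 0.0448]
orientation: [2.053, 2.377, 0.0]
contact_force: [-0.9, -0.3, -1.9]
grip_width: 0.0155
gripper_force: 47.9
```

Run:
```python
from h import *
o=r.get_obs();M=R.from_rotvec(o['orientation']).as_matrix();print(o['tcp_pos'],yaw(),o['contact_force'])
t=r.grab_frame('top');s=r.grab_frame('scene');w=r.grab_frame('wrist')
ex=o['tcp_pos']+M@np.array([.110,0,-.0205]);print('tip exp',ex,proj(t,ex),proj(s,ex))
for n,g in (('t',t),('s',s)):
  for q in ('pin_tip','base_hole','frame_hole'): print(n,q,[(np.round(x['point'],1),round(x['conf'],2)) for x in r.landmark_of(g,q)])
print('hole proj',proj(t,(.531,.124,.065)),proj(s,(.531,.124,.065)),proj(t,(.531,.124,.09)))
print(pitchfit(w,o))
a=t['pixels'][205:295,230:350,::-1]; b=s['pixels'][200:290,300:420,::-1]
f=lambda i:cv2.resize((255*(i/255.)**.55).astype(np.uint8),(400,300),interpolation=3)
cv2.imwrite('pics/c6.png',np.vstack([np.hstack([f(a),f(b)]),np.hstack([f(w['pixels'][:,:,::-1]),f(a)])]))
```

```text
[ 0.5523 -0.0056  0.0448] 98.3558271420063 [-0.8926 -0.3307 -1.9249]
tip exp [0.5363 0.1032 0.0653] [279.2532 248.4145] [356.9047 243.374 ]
t pin_tip [(array([328.7, 357.4]), 0.91), (array([514.5, 319.1]), 0.83)]
t base_hole [(array([269. , 246.4]), 0.86)]
t frame_hole [(array([262.4, 248.6]), 0.87), (array([530. , 241.6]), 0.4)]
s pin_tip [(array([189. , 204.8]), 0.64), (array([358.9, 244.4]), 0.6), (array([336.3, 207.7]), 0.57)]
s base_hole [(array([367.8, 243.1]), 0.75)]
s frame_hole [(array([373.9, 246.9]), 0.74)]
hole proj [270.4307 250.791 ] [365.2064 243.3308] [269.3795 249.0292]
(np.float64(-0.026895781974730727), np.float64(57.51927950892634), np.float64(39.11024938667298))
```

View pics/c6.png

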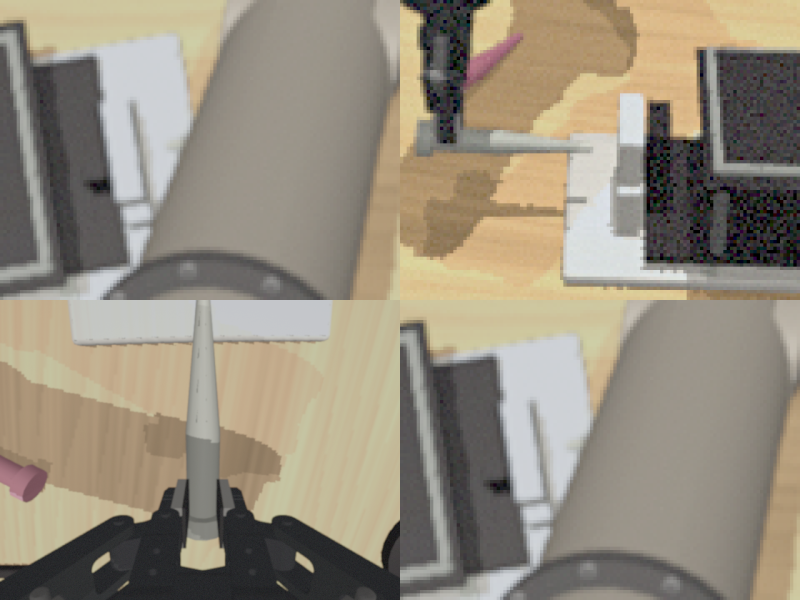

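The scene crop shows the pin level, with its tip at about (357,245), just short of the lug and at hole height. The wrist panel shows the base plate's front edge ahead of it. I'll use that edge to refine the stand's yaw and centre.

Run:
```python
from h import *
w=r.grab_frame('wrist');o=r.get_obs();M=R.from_rotvec(o['orientation']).as_matrix()
hsv=cv2.cvtColor(w['pixels'],cv2.COLOR_RGB2HSV);m=(hsv[:,:,1]<50)&(hsv[:,:,2]>90)
m[110:]=0
pts=[]
for c in list(range(135,290,6))+list(range(365,515,6)):
    k=np.where(m[:,c])[0]
    if len(k): pts.append(atz(w,(c,k.max()+.5),.012)[:2])
pts=np.array(pts)
v=cv2.fitLine(pts.astype(np.float32),cv2.DIST_HUBER,0,.001,.001).ravel();v=v*np.sign(v[0]);print('edge yaw',np.degrees(np.arctan2(v[1],v[0])),v[2:])
u=v[:2]/np.linalg.norm(v[:2])
for k in range(5,60,8):
    x=np.where(m[k])[0]; a,b=atz(w,(x.min()-.5,k),.012)[:2],atz(w,(x.max()+.5,k),.012)[:2]
    print(k,x.min(),x.max(),np.linalg.norm(b-a), 'along-x centre',((a+b)/2)@u)
n=np.array([-u[1],u[0]]); print('face y',v[2:4]@n+.04, 'bh est',(.531,.124)@u,(.531,.124)@n)
X=(o['tcp_pos']+M@np.array([.11,0,-.02]))[:2];print('tip now x,y in stand axes',X@u,X@n,yaw())
mm=greypin(w,260,400,100,330)
for k in [110,150,200,240,280]:
    x=np.where(mm[k])[0]; print(k,x.min(),x.max(),(M.T@(atz(w,(x.mean(),k),.065)-o['tcp_pos']))[:2])
```

```text
edge yaw 9.277353 [0.5355 0.0842]
5 109 531 0.1860715965202956 along-x centre 0.5432834972392556
13 110 531 0.1862994319930224 along-x centre 0.5434545578152415
21 111 530 0.18608306351536777 along-x centre 0.5433985883098666
29 112 529 0.18587536348090183 along-x centre 0.5433421816129667
37 113 529 0.18613537434858118 along-x centre 0.5435149884832721
45 114 528 0.18594622308653944 along-x centre 0.5434584596778926
53 115 527 0.18576542882756805 along-x centre 0.5434014756638841
face y 0.0367231 bh est 0.5440447683334352 0.03677353236079215
tip now x,y in stand axes 0.5458450987639485 0.016174149475957775 98.41567822377917
110 306 343 [ 0.0712 -0.0007]
150 303 346 [ 0.058  -0.0007]
200 298 350 [ 0.0405 -0.0009]
240 298 350 [ 0.0258 -0.0009]
280 299 349 [ 0.0101 -0.0009]
```

apply_moves --pt "0 0.006 0 0 0 -0.005" --pt "0 0.011 0 0 0 -0.01" --pt "0 0.011 0 0 0 -0.01" --pt "0 0.011 0 0 0 -0.01"

```text
clock: 11.45
tcp_pos: [0.5549, -0.0044, 0.0445]
orientation: [-2.034, -2.394, 0.0]
contact_force: [0.5, -0.2, -2.2]
grip_width: 0.0161
gripper_force: 47.9
```

apply_moves --pt "0.03 0 0 0 0 0" --pt "0.06 0 0 0 0 0" --pt "0.09 0 0 0 0 0" --pt "0.12 0 0 0 0 0" --pt "0.14 0 0 0 0 0"

```text
clock: 12.08
tcp_pos: [0.5491, 0.031, 0.0445]
orientation: [-2.033, -2.395, -0.0]
contact_force: [1.0, 0.4, -2.4]
grip_width: 0.016
gripper_force: 47.9
```

```bash
cat >> h.py <<'E'
u=np.array([.9869,.1612]);n=np.array([-.1612,.9869])
def rep():
    o=r.get_obs();p=o['tcp_pos'];F=o['contact_force']
    print('t',o['clock'],'du mm',(p[:2]@u-.5442)*1e3,'S mm',(.0367-(p[:2]@n-.015))*1e3,'z',p[2]*1e3,'yaw',yaw(),'F u,n,z',F[:2]@u,F[:2]@n,F[2],'w',o['grip_width'],'mom',o['moment'])
E
python3 -c "
from h import *
rep()"
```

```text
t 12.075 du mm 2.7270210853415078 S mm 109.67350807799939 z 44.515224875742554 yaw 99.36449104893441 F u,n,z 1.0472956920076761 0.2498498808855697 -2.4424216506617458 w 0.016047026826584376 mom [-0.072   0.0188  0.0098]
```

apply_moves --pt "0.015 0 0 0 0 0" --pt "0.03 0 0 0 0 0" --pt "0.045 0 0 0 0 0" --pt "0.06 0 0 0 0 0" --pt "0.06 0 0 0 0 0"

```text
clock: 12.7
tcp_pos: [0.5468, 0.0453, 0.0445]
orientation: [-2.033, -2.395, -0.0]
contact_force: [0.2, -0.3, -2.5]
grip_width: 0.0158
gripper_force: 47.9
```

```bash
python3 -c "
from h import *
rep()"
```

```text
t 12.7 du mm 2.716173109939546 S mm 95.13707898065977 z 44.51695923450492 yaw 99.348227073479 F u,n,z 0.19881940514517876 -0.31795646181184345 -2.4621459142545152 w 0.01580211827455039 mom [-0.0543 -0.0469 -0.0468]
```

apply_moves --pt "0.016 -0.002 0 0 0 0" --pt "0.032 -0.004 0 0 0 0" --pt "0.048 -0.006 0 0 0 0" --pt "0.064 -0.007 0 0 0 0" --pt "0.08 -0.008 0 0 0 0"

```text
clock: 13.32
tcp_pos: [0.5421, 0.0644, 0.0447]
orientation: [2.033, 2.394, 0.001]
contact_force: [1.2, -1.1, -2.0]
grip_width: 0.0155
gripper_force: 48.0
```

Run:
```python
from h import *
rep()
w=r.grab_frame('wrist');save(w,'w7.png');rep()
for q in ('base_hole','frame_hole'): print(q,[(np.round(x['point'],1),round(x['conf'],2)) for x in r.landmark_of(w,q)])
g=cv2.cvtColor(w['pixels'],cv2.COLOR_RGB2GRAY)
for k in (0,6,12,18,24,30,36,42,48,54,60,70,80): print(k,g[k,200:460:8])
```

```text
t 13.325 du mm 1.1851470507302508 S mm 75.49955992840171 z 44.72896277247483 yaw 99.30226796245918 F u,n,z 1.0144533066746961 -1.2601226265536594 -1.9829532828096 w 0.015526668747745742 mom [-0.2223 -0.3924 -0.0904]
t 13.375 du mm 1.2322748176063492 S mm 74.83458839346416 z 44.70422870594334 yaw 99.33538155947856 F u,n,z 2.6269563187355947 -0.5951311810176806 -1.080462368843594 w 0.01547889429246843 mom [-0.0936 -0.4388 -0.0736]
base_hole [(array([319.3, 140.8]), 0.55)]
frame_hole [(array([341.5,  78.7]), 0.97)]
0 [16 16 18 12 16 24 27 29 27 28 29 28 27 29 29 28 28 27 28 27 27 26 27 27
 25 26 24 25 26 26 27 20 18]
6 [19 19 17 17 16 19 24 24 24 28 29 28 28 28 28 27 27 26 28 27 27 26 28 27
 27 26 26 25 25 26 27 20 22]
12 [17 18 20 17 20 19 22 23 23 24 29 29 29 29 28 28 30 28 27 29 27 27 27 29
 27 26 25 26 26 26 25 21 21]
18 [17 18 18 18 15 17 23 25 24 23 23 23 26 29 30 27 29 29 27 26 28 26 27 27
 29 26 26 25 26 26 27 20 21]
24 [18 19 19 18 17 18 22 25 25 23 23 21 23 25 30 28 27 29 29 27 28 28 25 27
 26 27 26 28 27 25 25 21 23]
30 [18 18 19 18 19 18 20 22 23 24 24 23 22 22 24 28 28 28 29 28 27 28 27 27
 26 26 28 28 27 28 24 20 22]
36 [18 20 19 21 17 17 21 24 24 22 22 23 24 22 23 24 22 23 24 25 27 28 29 29
 28 27 26 28 26 25 25 24 21]
42 [18 18 18 17 20 16 20 24 24 24 23 23 23 24 25 23 22 22 23 21 21 22 23 25
 26 28 27 26 29 27 27 21 22]
48 [20 19 18 17 17 18 21 24 22 24 24 26 23 24 22 24 24 22 22 23 24 22 23 23
 21 23 23 27 28 26 26 23 22]
54 [19 18 19 19 19 17 20 25 21 25 23 22 24 25 26 24 23 23 21 24 24 23 23 22
 21 23 23 27 27 27 26 23 21]
60 [20 21 20 18 20 17 20 24 23 22 24 23 23 24 23 24 24 24 21 24 23 23 23 24
 21 22 24 21 22 24 25 21 22]
70 [19 20 19 20 20 21 18  4  3  3  2  6  0  4  4  3  2  3  7  2  6  3  5  4
  4  8  4  4  7  8 20 21 21]
80 [ 20  21  21  22  22  23  30  32  36  33  34  36  38  37  65  74  81 100
  54  38  36  35  33  31  28  23  19  24  25  23  22  19  18]
```

Run:
```python
import cv2,numpy as np
g=cv2.imread('pics/w7.png',0)
for k in range(76,150,8): print(k,g[k,200:460:7])
```

```text
76 [17 18 18 18 19 19 18 21 19  9  4  5  3  3  3  5 33 52 64 64 58  3  5  3
  3  1  2  3  2  5  2  6 15 20 17 17 21 21]
84 [144 144 146 147 148 149 149 149 149 149 150 150 150 150 149 151 150 150
 150 151 151 150 149 150 150 150 151 150 150 149 150 150 149 149 148 144
   8  12]
92 [151 151 151 151 151 152 151 151 151 152 152 152 152 151 151 152 151 151
 151 151 151 151 152 151 151 152 152 151 152 151 151 151 152 152 151 152
 134 151]
100 [151 151 151 151 152 152 151 151 152 152 152 152 151 151 152 151 151 151
 151 151 151 151 152 151 152 152 151 151 151 152 151 152 152 152 152 152
 150 151]
108 [151 151 151 152 151 151 151 151 152 152 151 152 152 152 151 151 151 151
 151 151 151 151 151 151 152 151 151 151 151 151 151 152 152 151 152 151
 151 151]
116 [151 151 151 151 151 151 151 152 152 151 152 151 152 151 151 152 151 151
 152 151 151 151 151 152 152 152 151 151 151 152 152 152 151 152 151 150
 151 150]
124 [151 151 152 152 151 151 152 152 151 152 151 152 151 151 151 151 151 152
 151 152 152 151 153 151 151 151 151 151 151 152 152 151 152 151 152 150
 151 149]
132 [151 152 151 151 151 151 153 152 152 152 152 152 151 151 151 152 151 151
 151 151 150 152 152 152 152 151 151 151 152 152 151 152 151 152 151 149
 151 149]
140 [151 151 151 151 151 152 151 152 151 152 152 151 151 151 152 152 152 152
 152 151 151 152 152 151 151 151 151 151 152 151 151 152 151 152 151 149
 151 149]
148 [152 151 151 151 151 152 151 151 152 152 151 152 151 151 151 125 135 139
 142 137 128 128 151 152 152 151 152 151 151 151 151 152 151 151 151 149
 151 148]
```

Run:
```python
from h import *
w=r.grab_frame('wrist');rep();g=cv2.GaussianBlur(cv2.cvtColor(w['pixels'],cv2.COLOR_RGB2GRAY),(3,3),0).astype(int)
o=r.get_obs();M=R.from_rotvec(o['orientation']).as_matrix()
for k in (86,90,100,110,120,130,140): 
    d=np.diff(g[k]); i=np.where(abs(d)>6)[0]; print(k,list(zip(i.tolist(),d[i].tolist()))[:30])
for k in (72,74,76,78): d=np.diff(g[k,240:460]);i=np.where(abs(d)>4)[0];print(k,(i+240).tolist())
```

```text
t 13.525 du mm 1.1252614844758924 S mm 75.08316674053155 z 44.6887843702425 yaw 99.33305839764594 F u,n,z 1.4399496377471501 0.38853190658020903 -2.368078971210707 w 0.01610858564508368 mom [ 0.2241 -0.2937 -0.1303]
86 [(121, 7), (122, 9), (149, -8), (150, -22), (151, -35), (152, -35), (153, -21), (154, -7), (190, 15), (191, 32), (192, 36), (193, 24), (194, 9), (445, -17), (446, -35), (447, -39), (448, -23), (519, 8), (520, 19), (521, 33), (522, 35), (523, 21)]
90 [(169, -8), (191, 17), (192, 23), (193, 17), (194, 7), (445, -14), (446, -24), (447, -20), (448, -8), (455, 7), (456, 13), (457, 12), (460, -8), (481, 7), (482, 11), (483, 10), (486, -9), (507, 10), (508, 12), (509, 7), (519, 7)]
100 []
110 []
120 []
130 []
140 []
72 []
74 []
76 [345]
78 [308, 309, 310, 311, 343, 344, 345, 346]
```

Run:
```python
from h import *
w=r.grab_frame('wrist');o=r.get_obs();M=R.from_rotvec(o['orientation']).as_matrix()
P=lambda c,k,z:M.T@(atz(w,(c,k),z)-o['tcp_pos'])
for k in(86,90):
  a,b=P(192.7,k,.09),P(446.8,k,.09);print(a,b,b-a,(a+b)/2)
print('pin in gap',P(327.5,78,.065))
m=greypin(w,260,400,150,330,40)
g=cv2.cvtColor(w['pixels'],cv2.COLOR_RGB2GRAY).astype(int)
for k in (160,180,200,230,260):
    d=np.diff(g[k,280:370]);i=np.where(abs(d)>8)[0]+280; c=(i.min()+i.max())/2; print(k,i.min(),i.max(),P(c,k,.065))
```

```text
[ 0.0778 -0.0369 -0.0453] [ 0.0777  0.033  -0.0453] [-0.      0.0699  0.    ] [ 0.0777 -0.002  -0.0453]
[ 0.0767 -0.037  -0.0453] [ 0.0767  0.033  -0.0453] [-0.      0.0701  0.    ] [ 0.0767 -0.002  -0.0453]
pin in gap [ 0.0816  0.0003 -0.0203]
160 301 350 [ 0.0547 -0.0003 -0.0203]
180 299 352 [ 0.0477 -0.0003 -0.0203]
200 288 353 [ 0.0406 -0.0021 -0.0203]
230 297 350 [ 0.0296 -0.001  -0.0203]
260 297 298 [ 0.0181 -0.0106 -0.0203]
```

apply_moves --pt "0 -0.003 0 0 0 -0.002" --pt "0.012 -0.0064 0 0 0 -0.004" --pt "0.024 -0.0064 0 0 0 -0.004" --pt "0.038 -0.0064 0 0 0 -0.004" --pt "0.052 -0.0064 0 0 0 -0.004"

```text
clock: 14.2
tcp_pos: [0.538, 0.077, 0.0446]
orientation: [2.026, 2.401, 0.0]
contact_force: [3.2, -2.0, -2.0]
grip_width: 0.016
gripper_force: 48.3
```

```bash
cat >> h.py <<'E'
def edges(w,k,a,b,th=6):
    g=cv2.GaussianBlur(cv2.cvtColor(w['pixels'],cv2.COLOR_RGB2GRAY),(3,3),0).astype(int)
    d=np.diff(g[k,a:b]);i=np.where(abs(d)>th)[0]+a; return list(zip(i.tolist(),d[i-a].tolist()))
E
python3 - <<'E'
from h import *
rep();w=r.grab_frame('wrist');save(w,'w8.png');rep()
for k in range(90,150,6): print(k,[(a,b) for a,b in edges(w,k,170,470,14)])
E
```

```text
t 14.2 du mm -0.8096171914604433 S mm 62.43866352193111 z 44.60267273526965 yaw 99.67767712903054 F u,n,z 2.877636365462853 -2.4601722188768353 -1.9545561401974856 w 0.015957731920943644 mom [-0.4687 -0.8768 -0.214 ]
t 14.25 du mm -0.8418798288558627 S mm 61.764990390061605 z 44.526344850257956 yaw 99.71523088684884 F u,n,z 3.2513278453046413 -1.768423666343505 -1.23432625705268 w 0.015858492685828354 mom [-0.3241 -0.7842 -0.1761]
90 []
96 []
102 []
108 []
114 []
120 [(173, 15), (284, -19), (391, 15), (435, 21), (436, 25), (437, 17), (459, 18), (460, 19)]
126 []
132 []
138 []
144 []
```

```bash
cat >> h.py <<'E'
def align(w,k0,k1):
    o=r.get_obs();M=R.from_rotvec(o['orientation']).as_matrix();P=lambda c,k,z:M.T@(atz(w,(c,k),z)-o['tcp_pos'])
    for k in range(k0,k1,2):
        e=edges(w,k,150,480,6)
        L=[a for a,b in e if b>0 and a<260]; Q=[a for a,b in e if b<0 and a>390]
        if L and Q: 
            a,b=P(np.mean(L)+.5,k,.09),P(np.mean(Q)+.5,k,.09); print('lug',k,a[:2],b[:2],(b-a)[1],'c',((a+b)/2)[1])
    for k in range(170,300,10):
        e=[a for a,b in edges(w,k,270,380,6)]
        if e: print('pin',k,min(e),max(e),P((min(e)+max(e))/2+.5,k,.065)[:2])
E
python3 - <<'E'
from h import *
w=r.grab_frame('wrist'); align(w,116,136)
E
```

```text
lug 120 [ 0.0686 -0.0364] [0.0686 0.0361] 0.07248962658652643 c -0.000120952425926385
lug 122 [ 0.068  -0.0348] [0.068  0.0379] 0.07270446278846342 c 0.0015414975685403495
pin 200 297 354 [ 0.0406 -0.0001]
pin 210 297 370 [0.037  0.0028]
pin 220 297 354 [ 0.0333 -0.0001]
pin 230 297 353 [ 0.0296 -0.0002]
pin 240 297 353 [ 0.0258 -0.0002]
pin 250 297 352 [ 0.022  -0.0004]
pin 260 297 352 [ 0.0181 -0.0004]
pin 270 297 351 [ 0.0142 -0.0006]
pin 280 297 351 [ 0.0102 -0.0006]
pin 290 281 366 [ 0.0062 -0.0008]
```

Run:
```python
from h import *
w=r.grab_frame('wrist');o=r.get_obs();M=R.from_rotvec(o['orientation']).as_matrix();P=lambda c,k,z:M.T@(atz(w,(c,k),z)-o['tcp_pos'])
for k in (122,124,126,128,132): print(k,edges(w,k,150,300,4),edges(w,k,390,480,4))
```

```text
122 [(166, -6), (167, -6), (171, -5), (173, 11), (174, 15), (175, 11), (191, -6), (192, -5), (196, -5), (198, 8), (199, 13), (200, 9), (216, -5), (221, -7), (223, 6), (224, 13), (225, 12), (226, 5), (240, -5), (245, -5), (246, -10), (247, -15), (248, -17), (249, -12), (272, -5), (283, -5), (284, -9), (285, -9)] [(391, 5), (433, 10), (434, 27), (435, 39), (436, 30), (437, 14), (440, -5), (441, -6), (445, -5), (446, -8), (447, -8), (452, -6), (458, 6), (459, 19), (460, 21), (461, 12), (465, -6), (466, -9), (467, -6), (470, -7), (471, -7), (472, -7), (477, -5)]
124 [(282, -5), (283, -13), (284, -19), (285, -15), (286, -5)] [(390, 14), (391, 18), (392, 12), (434, 13), (435, 19), (436, 17), (437, 8), (452, -6), (456, -5), (457, -5), (459, 12), (460, 14), (461, 8), (476, -6), (477, -6)]
126 [(283, -9), (284, -12), (285, -9)] [(390, 15), (391, 18), (392, 12)]
128 [(227, -6), (228, -7), (229, -7), (230, -6), (231, -6)] [(427, 5), (431, 5)]
132 [(209, -5), (210, -5), (215, -5), (216, -5), (217, -5), (218, -5), (219, -5)] [(428, 5), (429, 7), (430, 6), (431, 6), (432, 6), (433, 5), (434, 5), (435, 5), (436, 6), (437, 5)]
```

apply_moves --pt "0.012 0 0 0 0 -0.001" --pt "0.026 0 0 0 0 -0.002" --pt "0.04 0 0 0 0 -0.003" --pt "0.054 0.001 0 0 0 -0.004" --pt "0.066 0.001 0 0 0 -0.004"

```text
clock: 14.98
tcp_pos: [0.5356, 0.0934, 0.0446]
orientation: [2.018, 2.407, 0.0]
contact_force: [4.2, -2.9, -1.2]
grip_width: 0.0158
gripper_force: 48.4
```

Run:
```python
from h import *
rep();w=r.grab_frame('wrist');save(w,'w9.png');rep();align(w,150,180)
```

```text
t 14.975 du mm -0.550338065216649 S mm 45.84682094544013 z 44.62320814794811 yaw 100.04880629714147 F u,n,z 3.6535289536055906 -3.5304762568744077 -1.1926410766927826 w 0.015811445153327396 mom [-0.6018 -0.9525 -0.1747]
t 15.025 du mm -0.5272439854240307 S mm 45.344917288105414 z 44.61034273153741 yaw 100.06968639603483 F u,n,z 3.47044021208403 -2.17846019418868 -1.8154709554535886 w 0.01567420830405147 mom [-0.4216 -0.9419 -0.1904]
pin 250 297 353 [ 0.0215 -0.0003]
pin 260 290 352 [ 0.0176 -0.0018]
pin 270 296 352 [ 0.0137 -0.0007]
pin 280 297 351 [ 0.0097 -0.0007]
pin 290 281 366 [ 0.0056 -0.0009]
```

apply_moves --pt "0.01 0 0 0 0 0" --pt "0.02 0.0005 0 0 0 -0.001" --pt "0.03 0.001 0 0 0 -0.001" --pt "0.04 0.001 0 0 0 -0.001" --pt "0.048 0.001 0 0 0 -0.001"

```text
clock: 15.65
tcp_pos: [0.5338, 0.105, 0.0446]
orientation: [2.016, 2.408, 0.0]
contact_force: [5.5, -2.6, -0.9]
grip_width: 0.0158
gripper_force: 48.4
```

Run:
```python
from h import *
rep();w=r.grab_frame('wrist');rep();align(w,180,200)
g=cv2.cvtColor(w['pixels'],cv2.COLOR_RGB2GRAY);print(g[170:300:4,324])
```

```text
t 15.65 du mm -0.4750856096646938 S mm 34.09046015642424 z 44.63579830290644 yaw 100.12539523226073 F u,n,z 5.026431827219441 -3.424398621046909 -0.9415837167190897 w 0.015818166833684807 mom [-0.6329 -1.035  -0.1294]
t 15.7 du mm -0.4228334416276347 S mm 33.7233470328097 z 44.649957310247096 yaw 100.14189482446906 F u,n,z 4.177213424443464 -1.350340438702405 -0.5986272092523287 w 0.015996991999179155 mom [-0.5181 -1.0114 -0.0637]
pin 240 270 272 [ 0.0254 -0.02  ]
pin 290 281 366 [ 0.0057 -0.0009]
[ 42  40  41  40  41  40  40  39  40  40  39  39  39  45  99 215 216 217
 216 190 144 144 141 140 140 141 142 141 140 118 119 118 118]
```

apply_moves --pt "0.005 0 0 0 0 0" --pt "0.01 0 0 0 0 0" --pt "0.015 0 0 0 0 0" --pt "0.015 0 0 0 0 0"

```text
clock: 16.2
tcp_pos: [0.5332, 0.1089, 0.0447]
orientation: [2.016, 2.409, 0.001]
contact_force: [4.4, -1.6, -0.7]
grip_width: 0.0158
gripper_force: 48.4
```

apply_moves --pt "0 0 0 0 0 0" --pt "0 0 0 0 0 0" --pt "0 0 0 0 0 0" --pt "0 0 0 0 0 0" --claw 0.5

```text
clock: 16.7
tcp_pos: [0.5325, 0.1089, 0.0444]
orientation: [-2.016, -2.409, 0.001]
contact_force: [0.4, -0.9, -0.2]
grip_width: 0.0429
gripper_force: 0.0
```

Run:
```python
from h import *
rep();w=r.grab_frame('wrist');align(w,180,200);save(w,'w10.png')
g=cv2.cvtColor(w['pixels'],cv2.COLOR_RGB2GRAY);print(g[170:340:4,324])
```

```text
t 16.7 du mm -1.1369204765735441 S mm 30.06551068801933 z 44.408943232839185 yaw 100.14689428737503 F u,n,z 0.226208654771346 -0.9252356001978381 -0.24896090483039163 w 0.04288538583679846 mom [-0.0186  0.021  -0.0046]
pin 240 274 294 [ 0.0259 -0.0153]
pin 250 340 378 [0.0221 0.012 ]
[ 16  27  44  42  42  42  42  43  41  41  41  40  41  40  40  40  38  84
 205 203 147 148 145 147 148 148 146 144 145 146 146 145 123 121 121 122
 121 122 122 121 122 121 121]
```

apply_moves --pt "0 0 -0.05 0 0 0" --pt "0 0 -0.12 0 0 0" --pt "0 0 -0.2 0 0 0" --pt "0 0 -0.28 0 0 0" --pt "0 0 -0.28 0 0 0"

```text
clock: 17.38
tcp_pos: [0.5345, 0.1092, 0.117]
orientation: [2.015, 2.407, 0.006]
contact_force: [0.6, 0.3, -1.1]
grip_width: 0.0431
gripper_force: 0.0
```

apply_moves --pt "-0.07 0 0 0 0 0.004" --pt "-0.15 0 0 0 0 0.009" --pt "-0.22 0.001 0 0 0 0.009" --pt "-0.22 0.001 0 0 0 0.009" --pt "-0.22 0.001 0 0 0 0.009" --claw 0

```text
clock: 18.0
tcp_pos: [0.5427, 0.0548, 0.1143]
orientation: [-2.034, -2.394, 0.0]
contact_force: [0.3, 0.0, -0.4]
grip_width: -0.0001
gripper_force: 0.0
```

Run:
```python
from h import *
rep();w=r.grab_frame('wrist');o=r.get_obs();M=R.from_rotvec(o['orientation']).as_matrix();P=lambda c,k,z:M.T@(atz(w,(c,k),z)-o['tcp_pos'])
g=cv2.cvtColor(w['pixels'],cv2.COLOR_RGB2GRAY);print(g[100:340:5,324]);save(w,'w11.png')
cv2.imwrite('pics/c11.png',w['pixels'][:,:,::-1])
```

```text
t 18.0 du mm 0.24434562174191488 S mm 85.11039774537235 z 114.2981794445421 yaw 99.3070913542139 F u,n,z 0.2774906522900341 -0.013832465813414645 -0.3712369829033748 w -5.097165559618443e-05 mom [0.0214 0.0164 0.0034]
[148 148 148 103 125 125 124 124 124 124 123 123 123 123 123  95 124 124
 123 122 114  73  73  76  96  97  98  98  99  99  98  97  96  95  95  94
  94  87   7   8   6   2   3   5   6   8   5  11]
```

View pics/c11.png

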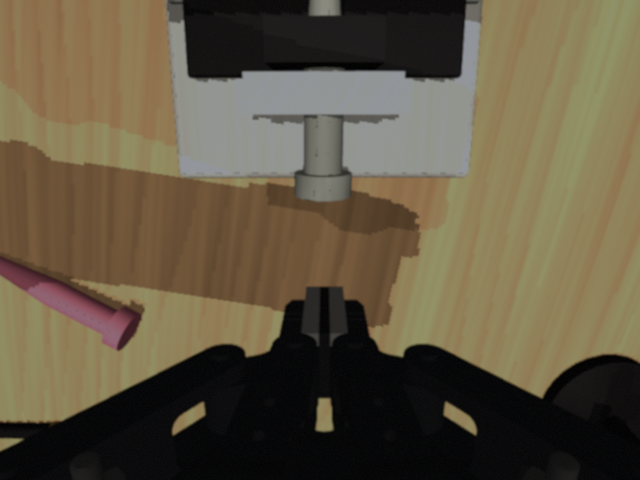

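The view shows the pin through the lug at (323,150), with the frame lug centred behind the base lug. Its head is at (323,185), about 30 mm short of home, and the shut fingers are in line behind it. I'll lower them and push gently.

apply_moves --pt "0 0 0.06 0 0 0" --pt "0 0 0.12 0 0 0" --pt "0 0 0.19 0 0 0" --pt "0 0 0.245 0 0 0" --pt "0 0 0.245 0 0 0"

```text
clock: 18.68
tcp_pos: [0.5417, 0.0544, 0.0518]
orientation: [-2.033, -2.393, 0.004]
contact_force: [0.5, -0.2, 0.2]
grip_width: -0.0001
gripper_force: 0.0
```

apply_moves --pt "0.015 -0.001 0 0 0 0" --pt "0.03 -0.002 0 0 0 0" --pt "0.045 -0.002 0 0 0 0" --pt "0.06 -0.002 0 0 0 0" --pt "0.07 -0.002 0 0 0 0"

```text
clock: 19.3
tcp_pos: [0.5395, 0.0723, 0.0534]
orientation: [-2.033, -2.395, -0.0]
contact_force: [0.1, -0.1, -0.1]
grip_width: 0.0002
gripper_force: 0.0
```

apply_moves --pt "0.01 0 0 0 0 0" --pt "0.02 0 0 0 0 0" --pt "0.03 0 0 0 0 0" --pt "0.04 0 0 0 0 0" --pt "0.05 0 0 0 0 0"

```text
clock: 19.92
tcp_pos: [0.5377, 0.084, 0.0534]
orientation: [2.034, 2.394, 0.0]
contact_force: [0.3, -3.9, 2.5]
grip_width: 0.0001
gripper_force: 2.1
```

```bash
python3 -c "
from h import *
rep()"
```

```text
t 19.925 du mm -0.029337268789730864 S mm 55.5053559523877 z 53.44438450591741 yaw 99.29820419544814 F u,n,z -0.3607477523549872 -3.8498172688883785 2.519039586179994 w 0.00014794608460659263 mom [-0.7232 -0.1084  0.0023]
```

apply_moves --pt "0.009 0 0 0 0 0" --pt "0.018 0 0 0 0 0" --pt "0.027 0 0 0 0 0" --pt "0.036 0 0 0 0 0" --pt "0.045 0 0 0 0 0"

```text
clock: 20.55
tcp_pos: [0.5359, 0.095, 0.0535]
orientation: [2.034, 2.394, 0.0]
contact_force: [-0.0, -5.0, 6.0]
grip_width: -0.0
gripper_force: 3.9
```

Run:
```python
from h import *
rep();w=r.grab_frame('wrist');rep()
g=cv2.cvtColor(w['pixels'],cv2.COLOR_RGB2GRAY);print(g[180:300:2,324].tolist())
```

```text
t 20.55 du mm 0.027201511544672208 S mm 44.334246516874416 z 53.523567417294 yaw 99.29512428768724 F u,n,z -0.8192244056629988 -4.890769028665384 5.962253745350607 w -3.662899524082313e-05 mom [-1.0931 -0.1004  0.0248]
t 20.6 du mm 0.07257882393019166 S mm 43.94988709116178 z 53.51363804159534 yaw 99.31960078252135 F u,n,z 0.8649735964085745 -5.078184438427893 5.697424613442443 w -3.909872472062603e-05 mom [-1.0409 -0.1006  0.0161]
[33, 53, 81, 82, 116, 182, 191, 191, 191, 190, 190, 190, 191, 191, 191, 191, 191, 190, 190, 190, 190, 190, 190, 191, 190, 190, 190, 190, 185, 142, 118, 119, 108, 97, 97, 96, 95, 76, 63, 80, 95, 96, 95, 96, 96, 96, 96, 96, 96, 96, 96, 96, 96, 66, 18, 14, 13, 11, 13, 14]
```

apply_moves --pt "0.004 0 0 0 0 0" --pt "0.008 0 0 0 0 0" --pt "0.012 0 0 0 0 0" --pt "0.016 0 0 0 0 0" --pt "0.019 0 0 0 0 0"

```text
clock: 21.22
tcp_pos: [0.5353, 0.0995, 0.0536]
orientation: [2.034, 2.393, 0.0]
contact_force: [0.3, -5.4, 6.4]
grip_width: 0.0002
gripper_force: 4.1
```

Run:
```python
from h import *
rep();w=r.grab_frame('wrist');rep()
g=cv2.cvtColor(w['pixels'],cv2.COLOR_RGB2GRAY);print(g[180:300:2,324].tolist())
```

```text
t 21.225 du mm 0.11091577756161541 S mm 39.75184286212426 z 53.61833394283686 yaw 99.2895289621933 F u,n,z -0.5693832482135561 -5.370958999717668 6.429378703793112 w 0.00018407862341641054 mom [-1.1754 -0.2161  0.0344]
t 21.275 du mm 0.09933649353144336 S mm 39.62541197052759 z 53.587269834116576 yaw 99.29729589577524 F u,n,z -1.0244874027787538 -5.342185353356007 6.328276116701289 w 2.231042777071063e-05 mom [-1.1437 -0.0593 -0.0045]
[33, 32, 34, 33, 31, 33, 32, 31, 34, 73, 88, 98, 176, 198, 198, 197, 197, 197, 197, 198, 198, 198, 198, 197, 197, 197, 197, 197, 197, 191, 142, 125, 124, 125, 124, 124, 124, 124, 121, 98, 100, 101, 101, 102, 101, 101, 101, 101, 101, 101, 101, 101, 101, 72, 17, 14, 10, 13, 12, 13]
```

apply_moves --pt "0.003 0 0 0 0 0" --pt "0.006 0 0 0 0 0" --pt "0.008 0 0 0 0 0"

```text
clock: 21.65
tcp_pos: [0.535, 0.1015, 0.0537]
orientation: [2.034, 2.393, 0.001]
contact_force: [-0.1, -4.0, 6.2]
grip_width: -0.0002
gripper_force: 4.2
```

apply_moves --pt "0.003 0 0 0 0 0" --pt "0.005 0 0 0 0 0"

```text
clock: 21.9
tcp_pos: [0.5349, 0.1027, 0.0536]
orientation: [2.034, 2.393, 0.001]
contact_force: [-0.3, -5.7, 7.0]
grip_width: -0.0001
gripper_force: 4.3
```

apply_moves --pt "0.003 0 0 0 0 0" --pt "0.005 0 0 0 0 0"

```text
clock: 22.15
tcp_pos: [0.5346, 0.1037, 0.0537]
orientation: [2.034, 2.393, 0.0]
contact_force: [1.5, -7.2, 6.8]
grip_width: 0.0002
gripper_force: 4.7
```

Run:
```python
from h import *
rep();w=r.grab_frame('wrist');rep()
g=cv2.cvtColor(w['pixels'],cv2.COLOR_RGB2GRAY);print(g[180:300:2,324].tolist())
```

```text
t 22.15 du mm 0.15333523212934796 S mm 35.5405969790757 z 53.65173426465653 yaw 99.28430881586786 F u,n,z 0.2741491171863202 -7.3716652727999055 6.764856914839245 w 0.0002113763594594946 mom [-1.4248 -0.2059  0.0756]
t 22.2 du mm 0.16650297788034507 S mm 35.56794468654691 z 53.66718219127153 yaw 99.28418250751508 F u,n,z -0.2377905074680904 -6.040952143926679 6.607378894131999 w -0.00030865155908916245 mom [-1.2842 -0.191   0.0263]
[38, 34, 36, 35, 36, 36, 36, 35, 35, 36, 35, 35, 36, 36, 34, 40, 80, 93, 144, 201, 205, 204, 204, 204, 204, 204, 204, 174, 134, 133, 131, 130, 129, 129, 129, 130, 131, 131, 131, 130, 129, 130, 130, 130, 129, 114, 107, 107, 106, 107, 106, 107, 106, 75, 20, 14, 16, 15, 15, 16]
```

apply_moves --pt "0.002 0 0 0 0 0" --pt "0.004 0 0 0 0 0"

```text
clock: 22.45
tcp_pos: [0.5346, 0.1039, 0.0537]
orientation: [2.034, 2.392, -0.0]
contact_force: [1.3, -8.7, 6.8]
grip_width: -0.0002
gripper_force: 5.5
```

apply_moves --pt "0.002 0 0 0 0 0" --pt "0.004 0 0 0 0 0"

```text
clock: 22.7
tcp_pos: [0.5346, 0.104, 0.0537]
orientation: [2.034, 2.391, -0.001]
contact_force: [1.4, -11.0, 7.3]
grip_width: 0.0
gripper_force: 6.2
```

Run:
```python
from h import *
rep();w=r.grab_frame('wrist');rep();o=r.get_obs();M=R.from_rotvec(o['orientation']).as_matrix()
g=cv2.cvtColor(w['pixels'],cv2.COLOR_RGB2GRAY);print(g[200:300:2,324].tolist())
pr=lambda x,z:proj(w,o['tcp_pos']+M@np.array([x,0,o['tcp_pos'][2]-z]))[1]
for x in (.009,.011,.013,.021,.023,.025): print(x,'headtop row',pr(x,.08),'lugtop row',pr(x,.09))
```

```text
t 22.7 du mm 0.1569051444983982 S mm 35.22613029663593 z 53.73607501387645 yaw 99.20930698860032 F u,n,z -0.4161013980137007 -11.041845714718939 7.2588383540514565 w 2.6495833536549813e-05 mom [-2.1939 -0.3724 -0.047 ]
t 22.75 du mm 0.15354770095621362 S mm 35.26769159932838 z 53.72704794398133 yaw 99.20723524169574 F u,n,z 0.4402756211851644 -10.26277094769366 6.91817292655896 w 0.00011034232661774367 mom [-2.1191 -0.2865  0.0409]
[36, 36, 37, 36, 36, 35, 53, 91, 104, 184, 206, 205, 205, 205, 205, 205, 205, 199, 151, 133, 133, 131, 130, 130, 130, 130, 130, 131, 132, 131, 131, 131, 131, 131, 131, 124, 109, 107, 107, 107, 107, 107, 108, 76, 16, 16, 16, 16, 15, 14]
0.009 headtop row 289.2369884163261 lugtop row 301.18647403512784
0.011 headtop row 284.1152827181931 lugtop row 295.7693705192828
0.013 headtop row 278.9527443376723 lugtop row 290.3054110722423
0.021 headtop row 257.8903606300369 lugtop row 267.97585873120124
0.023 headtop row 252.52078084567245 lugtop row 262.2738116977374
0.025 headtop row 247.1092588173725 lugtop row 256.5234350344263
```

apply_moves --pt "0.003 0 0 0 0 0" --pt "0.006 0 0 0 0 0" --pt "0.006 0 0 0 0 0"

```text
clock: 23.12
tcp_pos: [0.5346, 0.1042, 0.0538]
orientation: [2.035, 2.389, -0.002]
contact_force: [1.0, -12.3, 7.2]
grip_width: -0.0
gripper_force: 7.1
```

apply_moves --pt "-0.04 0 0 0 0 0" --pt "-0.09 0 0 0 0 0" --pt "-0.14 0 -0.04 0 0 0" --pt "-0.18 0 -0.1 0 0 0" --pt "-0.2 0 -0.16 0 0 0"

```text
clock: 23.75
tcp_pos: [0.5421, 0.0577, 0.0947]
orientation: [2.035, 2.393, 0.001]
contact_force: [0.2, -0.0, 0.7]
grip_width: -0.0002
gripper_force: 0.0
```

apply_moves --pt "0 0 -0.04 0 0 0" --pt "0 0 -0.083 0 0 0" --pt "0 0 -0.083 0 0 0" --pt "0 0 -0.083 0 0 0"

```text
clock: 24.25
tcp_pos: [0.5414, 0.0589, 0.1138]
orientation: [-2.033, -2.395, 0.001]
contact_force: [-0.8, -0.3, -1.2]
grip_width: -0.0003
gripper_force: 0.0
```

Run:
```python
from h import *
rep();w=r.grab_frame('wrist');save(w,'w12.png');o=r.get_obs();M=R.from_rotvec(o['orientation']).as_matrix()
g=cv2.cvtColor(w['pixels'],cv2.COLOR_RGB2GRAY)
for c in (318,324,330): print(list(zip(range(40,200,3),g[40:200:3,c].tolist())))
P=lambda k,z:(M.T@(atz(w,(324,k),z)-o['tcp_pos']))[0]
for k in range(90,180,8): print(k,'z.09',P(k,.09),'z.08',P(k,.08))
for k in range(64,160,6): print(k,g[k,220:430:7].tolist())
```

```text
t 24.25 du mm -0.44370527787607195 S mm 80.84936913682209 z 113.77598504110476 yaw 99.35940611259755 F u,n,z -0.8373036414129263 -0.18292772348500744 -1.2492804867473917 w -0.00026722909360677756 mom [0.0277 0.0274 0.0167]
[(40, 30), (43, 30), (46, 30), (49, 25), (52, 25), (55, 25), (58, 24), (61, 24), (64, 25), (67, 24), (70, 24), (73, 10), (76, 33), (79, 73), (82, 144), (85, 149), (88, 149), (91, 149), (94, 149), (97, 149), (100, 149), (103, 148), (106, 149), (109, 149), (112, 149), (115, 149), (118, 149), (121, 149), (124, 123), (127, 110), (130, 123), (133, 124), (136, 125), (139, 125), (142, 126), (145, 127), (148, 129), (151, 149), (154, 149), (157, 149), (160, 149), (163, 149), (166, 149), (169, 149), (172, 149), (175, 149), (178, 149), (181, 132), (184, 106), (187, 72), (190, 72), (193, 71), (196, 71), (199, 72)]
[(40, 30), (43, 29), (46, 29), (49, 28), (52, 25), (55, 24), (58, 25), (61, 23), (64, 24), (67, 25), (70, 24), (73, 8), (76, 38), (79, 72), (82, 143), (85, 149), (88, 149), (91, 149), (94, 149), (97, 149), (100, 149), (103, 149), (106, 149), (109, 150), (112, 148), (
[... 3260 characters left out ...]
 113, 123, 128, 128, 118, 105, 72, 134, 144, 120, 148, 148, 149, 149, 148, 148, 149]
136 [149, 148, 148, 149, 148, 149, 148, 149, 149, 149, 149, 73, 102, 114, 125, 127, 125, 117, 103, 74, 149, 149, 149, 149, 148, 149, 149, 148, 148, 149]
142 [148, 149, 148, 149, 148, 149, 148, 148, 149, 148, 149, 75, 104, 116, 126, 125, 123, 115, 100, 74, 149, 149, 149, 149, 148, 149, 149, 148, 148, 149]
148 [149, 149, 148, 149, 148, 149, 148, 149, 149, 149, 149, 128, 118, 122, 129, 126, 123, 119, 114, 125, 149, 149, 149, 149, 149, 149, 148, 148, 147, 149]
154 [149, 148, 148, 149, 148, 149, 147, 149, 149, 148, 149, 149, 149, 149, 149, 149, 149, 149, 150, 149, 149, 149, 149, 149, 149, 149, 148, 148, 147, 150]
```

Run:
```python
from h import *
w=r.grab_frame('wrist');rep();o=r.get_obs();M=R.from_rotvec(o['orientation']).as_matrix()
g=cv2.cvtColor(w['pixels'],cv2.COLOR_RGB2GRAY)
for k in range(121,134): print(k,g[k,286:364:3].tolist())
print(g[140:154,324].tolist())
g11=cv2.imread('pics/c11.png',0)
for k in range(165,180): print(k,g11[k,286:364:3].tolist())
print(g11[186:206,324].tolist())
```

```text
t 24.35 du mm -0.572896406130674 S mm 81.04932877570809 z 113.56869965945724 yaw 99.33754260822099 F u,n,z 0.5098062578800394 -0.016650548904719533 0.1527297719304501 w 5.996241258898608e-05 mom [ 0.0087 -0.0047 -0.0144]
121 [149, 149, 150, 149, 149, 149, 149, 149, 149, 149, 149, 149, 148, 149, 149, 149, 149, 149, 150, 149, 149, 149, 149, 149, 149, 149]
122 [148, 147, 147, 147, 146, 147, 146, 147, 147, 146, 147, 147, 148, 147, 146, 147, 147, 147, 147, 147, 147, 147, 147, 147, 147, 148]
123 [137, 138, 138, 135, 132, 133, 133, 133, 133, 134, 133, 138, 143, 140, 135, 135, 134, 134, 134, 135, 140, 134, 133, 134, 137, 138]
124 [115, 115, 115, 107, 100, 105, 104, 102, 103, 102, 103, 123, 134, 127, 122, 116, 108, 104, 104, 107, 123, 110, 103, 104, 114, 115]
125 [95, 95, 94, 82, 74, 86, 89, 86, 82, 78, 79, 117, 127, 125, 124, 117, 102, 85, 81, 82, 110, 96, 82, 78, 95, 95]
126 [90, 90, 88, 74, 71, 85, 95, 97, 95, 88, 90, 118, 126, 125, 128, 127, 117, 98, 92, 81, 107, 96, 81, 73, 90, 93]
127 [100, 97, 90, 75, 72, 86, 98, 104, 106, 109, 110, 121, 126, 127, 129, 130, 125, 117, 111, 95, 107, 96, 
[... 2153 characters left out ...]
 118, 69, 73, 75, 69, 68, 73, 79, 86, 95, 96, 94, 82, 70, 77, 70, 66, 71, 78, 74, 104, 120, 121, 121]
176 [108, 109, 107, 66, 77, 86, 88, 88, 85, 83, 82, 85, 85, 85, 80, 78, 84, 87, 89, 92, 90, 78, 94, 106, 108, 110]
177 [104, 106, 105, 64, 79, 91, 98, 102, 102, 102, 101, 104, 102, 103, 105, 104, 104, 106, 105, 103, 94, 79, 95, 106, 108, 113]
178 [113, 115, 115, 69, 79, 92, 101, 106, 109, 114, 116, 119, 118, 119, 122, 118, 117, 115, 111, 105, 94, 78, 101, 114, 116, 121]
179 [119, 122, 124, 75, 79, 93, 102, 106, 112, 117, 120, 123, 122, 123, 126, 122, 120, 116, 112, 105, 93, 78, 103, 117, 120, 124]
[123, 123, 123, 123, 122, 122, 122, 121, 121, 121, 121, 121, 120, 121, 114, 98, 79, 72, 71, 72]
```

The head's rim starts right at the lug's edge, and its back edge measures 12.2 mm behind the face. I'll give one more gentle push from fresh contact to be sure it is seated.

apply_moves --pt "0 0.002 0.07 0 0 0" --pt "0 0.002 0.14 0 0 0" --pt "0 0.002 0.214 0 0 0" --pt "0.06 0.002 0.214 0 0 0" --pt "0.12 0.002 0.214 0 0 0"

```text
clock: 24.98
tcp_pos: [0.5372, 0.0895, 0.0604]
orientation: [-2.033, -2.394, -0.0]
contact_force: [0.0, 0.3, -0.2]
grip_width: 0.0003
gripper_force: 0.0
```

apply_moves --pt "0.02 0 0 0 0 0" --pt "0.035 0 0 0 0 0" --pt "0.05 0 0 0 0 0" --pt "0.058 0 0 0 0 0" --pt "0.061 0 0 0 0 0"

```text
clock: 25.6
tcp_pos: [0.5349, 0.1032, 0.0606]
orientation: [2.034, 2.394, 0.0]
contact_force: [0.1, -0.1, 0.2]
grip_width: 0.0001
gripper_force: 0.0
```

apply_moves --pt "0.003 0 0 0 0 0" --pt "0.006 0 0 0 0 0" --pt "0.009 0 0 0 0 0" --pt "0.012 0 0 0 0 0"

```text
clock: 26.1
tcp_pos: [0.5343, 0.1062, 0.0605]
orientation: [-2.034, -2.395, 0.0]
contact_force: [-0.3, 0.0, -0.0]
grip_width: -0.0001
gripper_force: 0.0
```

```bash
python3 -c "
from h import *
rep()"
```

```text
t 26.1 du mm 0.26201491564148416 S mm 33.004459762476955 z 60.531567939630065 yaw 99.31878113383236 F u,n,z -0.2823937910599798 0.05347078814053883 -0.02080580959230364 w -0.00012460002282359915 mom [ 0.0288  0.014  -0.02  ]
```

apply_moves --pt "0.003 0 0 0 0 0" --pt "0.006 0 0 0 0 0" --pt "0.009 0 0 0 0 0"

```text
clock: 26.48
tcp_pos: [0.534, 0.1085, 0.0606]
orientation: [2.034, 2.395, 0.0]
contact_force: [0.1, 1.0, 0.8]
grip_width: -0.0003
gripper_force: 0.0
```

apply_moves --pt "0.003 0 0 0 0 0" --pt "0.006 0 0 0 0 0" --pt "0.008 0 0 0 0 0"

```text
clock: 26.85
tcp_pos: [0.5336, 0.1105, 0.0605]
orientation: [-2.034, -2.395, -0.0]
contact_force: [0.2, -0.3, 0.6]
grip_width: -0.0003
gripper_force: 0.0
```

```bash
python3 -c "
from h import *
rep()"
```

```text
t 26.85 du mm 0.25922593115923487 S mm 28.687557425474296 z 60.53986919697413 yaw 99.32281567535998 F u,n,z 0.12377075385954221 -0.3382815023038131 0.5573763938420662 w -0.00028146895972058604 mom [ 0.0007  0.0506 -0.024 ]
```

Run:
```python
from h import *
w=r.grab_frame('wrist');o=r.get_obs();M=R.from_rotvec(o['orientation']).as_matrix();rep()
g=cv2.cvtColor(w['pixels'],cv2.COLOR_RGB2GRAY)
for k in range(210,310,5): print(k,g[k,250:400:6].tolist())
pr=lambda x,z,y=0:np.round(proj(w,o['tcp_pos']+M@np.array([x,y,o['tcp_pos'][2]-z])),0)
for x in (.0017,.0137,.0317): print(x,'z.09',pr(x,.09),'z.08',pr(x,.08),'head sides z.065',pr(x,.065,-.015),pr(x,.065,.015))
for n in('scene','top'):
  f=r.grab_frame(n)
  for q in ('pin','pin_tip'): print(n,q,[(np.round(x['point']),round(x['conf'],2)) for x in r.landmark_of(f,q)])
```

```text
t 26.9 du mm 0.28657051687686064 S mm 28.613843446642235 z 60.560140189189134 yaw 99.32633794892156 F u,n,z -0.39663239597017264 0.14392383815330048 0.3038615149661998 w -0.00013347895415498885 mom [ 0.0136 -0.0098  0.0498]
210 [38, 37, 38, 38, 39, 38, 40, 40, 40, 37, 40, 38, 39, 39, 40, 39, 38, 39, 39, 39, 38, 38, 39, 38, 38]
215 [38, 37, 38, 38, 39, 37, 38, 38, 39, 40, 38, 39, 40, 37, 39, 38, 38, 39, 38, 38, 37, 39, 39, 39, 37]
220 [36, 37, 38, 36, 38, 38, 37, 35, 38, 37, 37, 39, 39, 37, 37, 38, 38, 39, 38, 37, 37, 37, 39, 37, 40]
225 [36, 38, 38, 37, 38, 37, 37, 38, 38, 38, 39, 38, 37, 38, 37, 39, 38, 39, 38, 39, 39, 39, 38, 39, 37]
230 [129, 134, 132, 134, 131, 103, 105, 129, 134, 134, 132, 119, 103, 128, 134, 134, 130, 130, 131, 132, 134, 136, 131, 130, 132]
235 [207, 211, 141, 147, 152, 142, 143, 142, 142, 147, 171, 149, 141, 139, 142, 151, 170, 196, 212, 213, 216, 215, 215, 215, 215]
240 [142, 140, 140, 140, 139, 143, 142, 141, 139, 142, 142, 140, 140, 142, 139, 139, 141, 140, 137, 140, 147, 160, 183, 207, 214]
245 [142, 140, 140, 139, 143, 143, 141, 141, 139, 144, 140, 141, 1
[... 1411 characters left out ...]
5, 36, 74, 74, 76, 69, 114, 148, 148, 146, 144, 138, 140]
305 [145, 140, 139, 139, 145, 144, 77, 19, 19, 58, 73, 74, 16, 32, 74, 74, 25, 20, 19, 132, 148, 144, 143, 137, 140]
0.0017 z.09 [326. 311.] z.08 [326. 299.] head sides z.065 [290. 284.] [362. 284.]
0.0137 z.09 [326. 280.] z.08 [326. 270.] head sides z.065 [289. 257.] [363. 257.]
0.0317 z.09 [327. 231.] z.08 [326. 223.] head sides z.065 [288. 214.] [364. 214.]
scene pin [(array([246., 191.]), 0.64), (array([313., 225.]), 0.63), (array([363., 242.]), 0.42)]
scene pin_tip [(array([190., 204.]), 0.97), (array([337., 207.]), 0.59)]
top pin [(array([342., 305.]), 0.96), (array([456., 355.]), 0.84)]
top pin_tip [(array([326., 357.]), 0.83)]
```

apply_moves --pt "0.003 0 0 0 0 0" --pt "0.006 0 0 0 0 0"

```text
clock: 27.45
tcp_pos: [0.5334, 0.1119, 0.0605]
orientation: [-2.034, -2.394, -0.0]
contact_force: [-0.8, 0.1, 0.8]
grip_width: -0.0
gripper_force: 0.0
```

apply_moves --pt "0.003 0 0 0 0 0" --pt "0.006 0 0 0 0 0"

```text
clock: 27.7
tcp_pos: [0.5332, 0.1134, 0.0605]
orientation: [-2.034, -2.395, -0.0]
contact_force: [-0.6, 0.6, -1.0]
grip_width: 0.0001
gripper_force: 0.0
```

Run:
```python
from h import *
w=r.grab_frame('wrist');rep()
g=cv2.cvtColor(w['pixels'],cv2.COLOR_RGB2GRAY)
for k in range(270,320,3): print(k,g[k,280:376:6].tolist())
```

```text
t 27.75 du mm 0.26005735951928344 S mm 25.60450424432453 z 60.534628202419405 yaw 99.32592899141743 F u,n,z -0.012009841558914928 0.0369180338630852 0.39198024075237814 w 1.1788542379149322e-05 mom [ 0.0341 -0.0117  0.0022]
270 [143, 141, 145, 142, 143, 143, 142, 140, 142, 141, 141, 141, 146, 143, 141, 143]
273 [142, 143, 144, 142, 141, 143, 141, 141, 141, 142, 138, 143, 145, 142, 141, 142]
276 [141, 145, 142, 143, 141, 144, 140, 142, 141, 143, 139, 145, 144, 141, 142, 142]
279 [141, 145, 141, 143, 143, 143, 141, 142, 141, 140, 142, 146, 142, 141, 142, 142]
282 [142, 143, 141, 141, 143, 141, 141, 141, 143, 137, 144, 145, 141, 141, 141, 142]
285 [144, 141, 142, 141, 143, 140, 141, 141, 142, 140, 145, 143, 141, 142, 142, 142]
288 [159, 152, 126, 129, 129, 120, 121, 110, 111, 121, 124, 131, 127, 133, 156, 157]
291 [174, 170, 94, 105, 106, 76, 76, 19, 43, 75, 75, 112, 102, 122, 171, 174]
294 [156, 156, 94, 105, 105, 75, 75, 18, 39, 75, 76, 111, 100, 139, 155, 156]
297 [145, 152, 106, 106, 101, 75, 76, 16, 36, 75, 76, 111, 100, 138, 149, 149]
300 [145, 154, 75, 51, 67, 77, 75, 18, 38, 76, 76, 53, 50, 116, 150, 150]
303 [145, 137, 20, 21, 58, 76, 76, 16, 34, 75, 76, 24, 20, 33, 150, 150]
306 [146, 52, 21, 22, 62, 75, 75, 17, 34, 76, 75, 28, 21, 19, 127, 151]
309 [147, 30, 20, 21, 67, 76, 75, 18, 31, 76, 76, 32, 22, 18, 108, 151]
312 [147, 25, 26, 25, 72, 75, 76, 16, 30, 75, 75, 41, 25, 25, 82, 151]
315 [147, 20, 20, 20, 72, 76, 76, 17, 29, 75, 76, 43, 21, 21, 55, 151]
318 [148, 25, 26, 27, 74, 76, 76, 17, 28, 76, 76, 54, 27, 26, 37, 151]
```

The readings show the shut fingertips sit higher than the TCP figure suggests: at this height they pass just over the head. I'll back off, lower them, and push at the head's centre.

apply_moves --pt "-0.04 0 0 0 0 0" --pt "-0.09 0 0 0 0 0" --pt "-0.14 0 0 0 0 0" --pt "-0.14 0 0 0 0 0"

```text
clock: 28.25
tcp_pos: [0.5391, 0.0768, 0.0607]
orientation: [2.037, 2.391, -0.001]
contact_force: [-0.3, -0.1, 1.0]
grip_width: 0.0001
gripper_force: 0.0
```

apply_moves --pt "0 0 0.05 0 0 0" --pt "0 0 0.1 0 0 0" --pt "0 0 0.1 0 0 0" --pt "0.04 0 0.1 0 0 0" --pt "0.07 0 0.1 0 0 0"

```text
clock: 28.88
tcp_pos: [0.5361, 0.0973, 0.0358]
orientation: [-2.033, -2.395, -0.001]
contact_force: [0.6, -0.6, -0.2]
grip_width: -0.0002
gripper_force: 0.0
```

apply_moves --pt "0.008 0 0 0 0 0" --pt "0.016 0 0 0 0 0" --pt "0.024 0 0 0 0 0" --pt "0.03 0 0 0 0 0"

```text
clock: 29.38
tcp_pos: [0.5351, 0.1018, 0.0357]
orientation: [2.034, 2.392, -0.001]
contact_force: [1.0, -7.1, 0.2]
grip_width: -0.0001
gripper_force: 3.5
```

apply_moves --pt "0.003 0 0 0 0 0" --pt "0.006 0 0 0 0 0" --pt "0.008 0 0 0 0 0"

```text
clock: 29.75
tcp_pos: [0.5351, 0.1018, 0.0357]
orientation: [2.035, 2.389, -0.003]
contact_force: [2.1, -8.9, 0.6]
grip_width: -0.0003
gripper_force: 4.9
```

```bash
python3 -c "
from h import *
rep()"
```

```text
t 29.75 du mm 0.3357729370414564 S mm 37.53277210514899 z 35.70569580575792 yaw 99.14096830024464 F u,n,z 0.6558171888242574 -9.08145064421667 0.6434995695238911 w -0.0003101242266170629 mom [-2.0372 -0.3297 -0.0396]
```

apply_moves --pt "0.006 0 0 0 0 0" --pt "0.012 0 0 0 0 0" --pt "0.018 0 0 0 0 0" --pt "0.018 0 0 0 0 0"

```text
clock: 30.25
tcp_pos: [0.5351, 0.1018, 0.0358]
orientation: [2.037, 2.383, -0.007]
contact_force: [2.8, -19.2, 0.6]
grip_width: -0.0
gripper_force: 9.7
```

apply_moves --pt "-0.06 0 0 0 0 0" --pt "-0.13 0 0 0 0 0" --pt "-0.2 0 -0.06 0 0 0" --pt "-0.22 0 -0.2 0 0 0" --pt "-0.22 0 -0.34 0 0 0"

```text
clock: 30.88
tcp_pos: [0.5429, 0.0542, 0.1224]
orientation: [2.036, 2.393, 0.0]
contact_force: [0.4, 0.4, -0.4]
grip_width: -0.0001
gripper_force: 0.0
```

apply_moves --pt "0 0 0 0 0 0" --pt "0 0 0 0 0 0" --pt "0 0 0 0 0 0"

```text
clock: 31.25
tcp_pos: [0.5419, 0.0555, 0.1198]
orientation: [-2.033, -2.394, 0.002]
contact_force: [0.4, 0.7, 0.5]
grip_width: -0.0001
gripper_force: 0.0
```

Run:
```python
from h import *
w=r.grab_frame('wrist');rep();o=r.get_obs();M=R.from_rotvec(o['orientation']).as_matrix()
g=cv2.cvtColor(w['pixels'],cv2.COLOR_RGB2GRAY)
P=lambda c,k,z:(M.T@(atz(w,(c,k),z)-o['tcp_pos']))
print(list(zip(range(60,170,2),g[60:170:2,322].tolist())))
for k in range(70,165,8): print(k,P(324,k,.09)[0],P(324,k,.08)[0])
for k in (70,74,76,78,80,84): print(k,edges(w,k,200,450,4))
```

```text
t 31.3 du mm -0.4313111123621649 S mm 84.26808518704226 z 119.72644657297342 yaw 99.32641126066493 F u,n,z -0.054375340013154236 0.2956299183092208 -0.3818962395293524 w -0.00019839705240233522 mom [-0.0373  0.0019  0.0233]
[(60, 22), (62, 23), (64, 22), (66, 8), (68, 7), (70, 46), (72, 71), (74, 119), (76, 147), (78, 148), (80, 148), (82, 148), (84, 148), (86, 148), (88, 148), (90, 148), (92, 148), (94, 147), (96, 148), (98, 148), (100, 147), (102, 148), (104, 148), (106, 148), (108, 148), (110, 148), (112, 149), (114, 147), (116, 127), (118, 125), (120, 125), (122, 126), (124, 126), (126, 127), (128, 128), (130, 128), (132, 127), (134, 127), (136, 127), (138, 126), (140, 128), (142, 145), (144, 148), (146, 148), (148, 148), (150, 148), (152, 148), (154, 148), (156, 148), (158, 148), (160, 148), (162, 148), (164, 148), (166, 148), (168, 148)]
70 0.08884735688778714 0.08981376804097606
78 0.08547506286537625 0.0862686554437829
86 0.08207726449163787 0.08269673148418381
94 0.07865314724510296 0.0790971398992606
102 0.07520188376464633 0.07546901092845026
110 0.07172263271211338 0.0718
[... 421 characters left out ...]
 -24), (405, -17), (406, -5)]
76 [(243, 11), (244, 29), (245, 38), (246, 29), (247, 15), (248, 5), (402, -14), (403, -29), (404, -38), (405, -32), (406, -13)]
78 [(243, 9), (244, 25), (245, 37), (246, 33), (247, 17), (248, 6), (401, -5), (402, -17), (403, -31), (404, -37), (405, -27), (406, -9)]
80 [(200, -11), (201, -7), (210, 8), (211, 8), (213, -5), (214, -5), (229, 6), (230, 9), (231, 7), (233, -6), (244, 10), (245, 18), (246, 19), (247, 11), (402, -11), (403, -16), (404, -15), (405, -6), (410, -5), (411, -7), (412, -6), (413, -5), (423, 7), (424, 8), (426, -5), (427, -7), (442, 8), (443, 8), (446, -8)]
84 [(206, -5), (210, 5), (211, 7), (230, 5), (423, 5), (437, -5), (442, 7), (443, 5)]
```

The pin stayed put under 19 N and its head measures flush with the lug, so it is fully home. The gripper is clear, and I'm handing in.

```bash
python3 -c "
from h import *
print(r.hand_in())"
```

```text
the job is handed in; nothing more can be done
None
```

The small grey pin from the rest is fully home in the base lug: its head measures flush with the lug, and the pin drew the frame into line. The gripper let go and stood clear, and I handed the job in at about 31 s; the hand-in gave no verdict.

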